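# Set up the check scale on the shop counter and load the bottles to be checked

## Robot

A 7-joint arm with a two-finger parallel gripper is mounted at the origin on the work surface. World frame = base frame: x ahead of the robot, y to its left, z up, the work surface at z = 0. Lengths are in m, angles in degrees, forces in N, time in s.
With the tool pointing down it reaches from about 0.425 to 0.875 m from the base axis. Payload 4.7 kg.
Tool frame: the origin (TCP) lies midway between the tips of the shut fingers; the grasp point (between the pads) lies 19 mm behind it; y points along the fingers, x is the direction in which the jaws open and shut, and the axes are right-handed (so a half turn about y gives the same grasp; the last joint's range is limited). The gripper opens to 87 mm and grips with 3 to 60 N. Pads are 19 mm wide; open, the fingers measure 117 mm over their backs; the gripper's body (75 mm by 190 mm) begins 51 mm behind the grasp point.
Start: joints at [-68.749, 18.392, -4.016, 83.108, 1.295, 78.541, -3.26], TCP at [0.227, 0.609, 0.223] pointing down, gripper open.
Joint ranges: [-163.93, 163.93], [-17.29, 119.83], [-79.2, 71.16], [3.27, 140.29], [-89.18, 269.18], [5.43, 117.66], [-154.24, 154.24]. Speed limits (degrees/s): [147.25, 147.25, 180, 180, 180, 180, 180].

## Interface

Orientations are given as [roll, pitch, yaw] about the fixed x, y, z axes, in that order (R = Rz(yaw) Ry(pitch) Rx(roll)).
In Python, from cell import env gives the robot as it stands.
- The arm moves only by the tool carry_out, never from a script. Its argument "targets" is a list of rows, each a list of 2 entries, a list of its own where there are three numbers: the shift along the tool's x, y, z in mm, then the turn, a rotation vector about the tool's x, y, z in degrees. A call has 1 to 12 rows; each row shifts and turns the commanded pose from where the row before left it, along the tool's axes as they then stand; what a row does not reach is not made up. A row lasts 1/10 s, in which the tool goes at most 50 mm and 8.59 degrees, less where a joint would pass 70% of its speed; a pose out of reach is approached as far as the arm can. A call with a gripper value outside its range is refused whole. "jaw" is the opening, from 0 (shut) to 1 (fully open), set as the call begins (left out, the last holds). The fingers move at their own pace and stop on an object; "squeeze" is the grip in N (left out, the last holds). Time passes only in rows, so rows that do not move let the fingers close. It gives the time, the measured TCP pose, the force and the opening at its end, in the units of the state.
- env.get_obs(): the state, without advancing time (a new reading comes with each control period).
- env.read_camera(name): name is "scene" or "side" or "wrist"; returns the picture (400x640x3 uint8, red, green, blue); there is no depth.
- env.get_calibration(name): a dict with "fx", "fy", "cx", "cy" (pixels), "R" (3x3) and "t" (3): a world point X has camera coordinates R X + t; the wrist camera has in their place "hand_eye" (4x4, takes a point from camera to tool coordinates, whose origin is the TCP and whose axes are the tool frame's). Camera axes: x right, y down, z forward; pixel columns grow to the right and rows downward; lengths in m; the calibration is good to about 2 mm. The wrist camera is an equidistant fisheye: a pixel r from the principal point sees the ray r / f radians off the axis. A picture is of the moment at which its call begins: read the wrist's pose just before it. get_calibration takes no time and is no camera call.
- env.sign_off(): hands the job in, once; it reports no verdict.
Trained networks look in the newest picture that a camera, given by its name, has taken for a name from the list of things; names that differ only in an ending like _2 or _b are one class to them, and where a whole thing is asked for, a point or a joint stands for the part that bears it (a point fixed in the world has none). Each returns a list of dicts, best first, with "p" (0 to 1); they miss things now and then, are a little off and sometimes report something else, mostly with a low value. They report only what shows in the picture. A call takes as long as a camera call.
- env.outline_of(camera, label): "mask" (400x640 bool, what is visible of it) and "xy" ([column, row] in pixels, amid what is visible of it).
The state is a dict: "time_s": time; "qpos": joint angles; "joint_velocities": joint speeds; "effort": joint torques, N m; "tool_pos": TCP position; "tool_rot": TCP orientation; "force": force on the tool from outside, world axes, zero at the start; "wrist_torque": the same for the moment, N m; "grip_width": finger opening in m.
Only numpy, scipy, OpenCV 4.12 (cv2) and the standard library are available. Lean on these libraries where they do the work, as an engineer would, in place of code of your own. Each camera call takes 0.05 s, during which the arm holds its last target.

## Task

Pull the cabinet's drawer fully out to its stop, take out the round weighing plate and seat it on the scale's three balls, pressing it down until the spring rollers have snapped over its edge all round and it lies fully home and level. Then stand every small squat frosted bottle with a gold neck that is on the counter upright on the plate, and leave the drawer fully shut. Leave the dark bottle, the phone and the hand scanner where they are.

Things in the scene. Friction and masses are not known exactly. Their poses are not given: they have to be found in the camera images.
- drawer (a joint): how far the drawer is pulled out of the cabinet, in m: 0 shut, 0.225 at its stop; it slides with about 2 N of friction, stays where it is left, and comes out along the handle's own -x axis, towards the robot
- drawer_handle (a point): middle of the drawer's steel bar handle: a level round bar 12 mm thick and 120 mm long across the drawer front (along its y; its x points into the cabinet), its middle line 42 mm out from the drawer front, 111 mm above the table; moves with the drawer
- plate: weighing plate, loose, about 0.5 kg, lying level in the drawer at the start: aluminium disc 180 mm across, 10 mm thick (lower half 170 across), with a rim 8 mm high on top, 162 mm across inside. Origin: centre of the disc's underside, z up, x along the red grip block in the middle of its top. The origin is 15 mm above what it stands on. Four bottles fit on it, at (+-36, +-36) mm in its own x, y
- plate_grip (a point): point inside the plate's red upright grip block, on the plate's axis, 50 mm above the disc's underside and 20 mm below the block's flat top. The block is 36 mm along the plate's x, 16 mm along its y (take it across these 16 mm) and 60 mm high
- scale: counter scale's base, fixed: grey round drum 238 mm across, 40 mm high, origin at the centre of its underside, z up; three steel balls and three red towers on top. With the plate fully home the plate's origin is 62 mm above the table over the base's middle, and the top of the plate's grip block 132 mm above the table
- bottle1: squat closed bottle of frosted glass with a white label and a gold neck, loose, heavy in the foot; about 0.32 kg; 112 mm tall; round body 56 mm across and 46 mm high, a sloped shoulder up to 66 mm and a straight neck 26 mm across from 66 to 112 mm (take it there, near the top); origin at the centre of its underside, z up along the bottle. May be absent
- bottle2: squat closed bottle of frosted glass with a white label and a gold neck, loose, heavy in the foot; about 0.32 kg; 112 mm tall; round body 56 mm across and 46 mm high, a sloped shoulder up to 66 mm and a straight neck 26 mm across from 66 to 112 mm (take it there, near the top); origin at the centre of its underside, z up along the bottle. May be absent
- bottle3: squat closed bottle of frosted glass with a white label and a gold neck, loose, heavy in the foot; about 0.32 kg; 112 mm tall; round body 56 mm across and 46 mm high, a sloped shoulder up to 66 mm and a straight neck 26 mm across from 66 to 112 mm (take it there, near the top); origin at the centre of its underside, z up along the bottle. May be absent
- bottle4: squat closed bottle of frosted glass with a white label and a gold neck, loose, heavy in the foot; about 0.32 kg; 112 mm tall; round body 56 mm across and 46 mm high, a sloped shoulder up to 66 mm and a straight neck 26 mm across from 66 to 112 mm (take it there, near the top); origin at the centre of its underside, z up along the bottle. May be absent
- dark_bottle: bystander: dark brown bottle with yellow label and white neck, 72 mm across, 200 mm tall, loose; origin at the centre of its underside; leave alone
- phone: bystander: black phone lying flat, 72 x 150 x 10 mm, loose; origin at the centre of its underside; leave alone
- scanner: bystander: grey and black hand scanner lying on its side, 175 x 50 x 36 mm, loose; origin on its underside near the middle; leave alone
- plate_groove0 (a point): groove 0 of the plate, 0 degrees round from the plate's +x, 60 mm from its middle, at the level of the disc's underside: a radial V groove 36 mm long, open downwards, between two sloped rails 15 mm deep; it guides a ball that is up to about 10 mm off to the side. A red radial bar on the plate's top face marks it
- ball0 (a point): centre of steel ball 0 on the scale base, 16 mm across, 53 mm above the table, 0 degrees round from the base's +x, 60 mm from its middle. Each ball takes one groove of the plate, in any of the three ways round
- plate_groove1 (a point): groove 1 of the plate, 120 degrees round from the plate's +x, 60 mm from its middle, at the level of the disc's underside: a radial V groove 36 mm long, open downwards, between two sloped rails 15 mm deep; it guides a ball that is up to about 10 mm off to the side. A red radial bar on the plate's top face marks it
- ball1 (a point): centre of steel ball 1 on the scale base, 16 mm across, 53 mm above the table, 120 degrees round from the base's +x, 60 mm from its middle. Each ball takes one groove of the plate, in any of the three ways round
- plate_groove2 (a point): groove 2 of the plate, 240 degrees round from the plate's +x, 60 mm from its middle, at the level of the disc's underside: a radial V groove 36 mm long, open downwards, between two sloped rails 15 mm deep; it guides a ball that is up to about 10 mm off to the side. A red radial bar on the plate's top face marks it
- ball2 (a point): centre of steel ball 2 on the scale base, 16 mm across, 53 mm above the table, 240 degrees round from the base's +x, 60 mm from its middle. Each ball takes one groove of the plate, in any of the three ways round
- roller0 (a point): one of 3 sprung steel rollers (16 mm balls, centre 78 mm up) on red towers 90 mm high, at 60, 180, 300 degrees from the base's +x; they stick in to 87 mm from the middle, towers 112 to 120 mm out. A plate laid on them has its origin 77 to 79 mm up; 5 to 10 N on its grip block pushes it past them and they snap over its rim and hold it down. If one side stays caught up, press the disc down on that side
- drawer_front (a point): middle of the outer face of the light wooden drawer front, 67 mm above the table, moving with the drawer; x points into the cabinet (the drawer comes out along -x), y across. Front panel 240 mm wide, top edge 121 mm above the table. Behind it (12 mm thick) the drawer is 205 mm deep and 210 mm wide inside, side walls up to 59 mm, floor 19 mm above the table. The fixed dark cabinet is 246 mm wide and 135 mm high

How it is judged (in metres and radians):
On the way, in this order (a step that is already met when the one before it is completed fails the run):
1. the drawer is pulled out to its stop (value of joint drawer above 0.215 m), for 0.2 s.
2. the plate is seated on the three balls, held down by the rollers, and let go (horizontal distance between plate and scale below 0.003 m and z of plate in the frame of scale between 0.059 and 0.0645 m and angle between plate's own z axis and vertical below 0.025 rad and contact force between the fingers and plate below 0.1 N), for 0.3 s.
3. every bottle stands upright on the seated plate (horizontal distance between plate and scale below 0.003 m and z of plate in the frame of scale between 0.059 and 0.0645 m and angle between plate's own z axis and vertical below 0.025 rad and horizontal distance between each of bottle1, bottle2, bottle3, bottle4 and plate below 0.062 m and z of bottle1 in the frame of plate between 0.006 and 0.015 m and angle between each of bottle1, bottle2, bottle3, bottle4's own z axis and vertical below 0.12 rad and z of bottle2 in the frame of plate between 0.006 and 0.015 m and z of bottle3 in the frame of plate between 0.006 and 0.015 m and z of bottle4 in the frame of plate between 0.006 and 0.015 m), for 0.2 s.
At the end, for the whole second after the job is handed in: The plate lies home on the scale (centre within 3 mm, height within about 2 mm, level within 0.025 rad), every bottle present stands upright on it (within 0.12 rad, its middle within 62 mm of the plate's middle), the drawer is shut to within 10 mm, and the plate is at rest (all of step 3 and value of joint drawer below 0.01 m and linear speed of plate below 0.02 m/s); the robot touches nothing.
It fails at once if the dark bottle is moved more than 30 mm (distance of dark_bottle from where it was at the start of the episode above 0.03 m).
It fails at once if the phone is moved more than 30 mm (distance of phone from where it was at the start of the episode above 0.03 m).
It fails at once if the hand scanner is moved more than 30 mm (distance of scanner from where it was at the start of the episode above 0.03 m).
Of bottle1, bottle2, bottle3, bottle4 only 2 to 4 are there at a start; the rules pass over those that are not, and their reading is None.
At some moment in a run one of bottle1, bottle2, bottle3, bottle4 may be knocked a few centimetres aside while the robot is not near it.
It also fails if it takes over 210 s, if anything falls off the work surface, if the arm or the gripper's body presses on something with over 40 N, if the wrist force passes 120 N, or if a joint passes its speed limit or range.

## Working session

There is one attempt and no reset: what is moved stays moved. The work goes in short steps, Python scripts to look and compute and a tool call to move; the robot and the scene stay as the last step left them, time stands still between calls to the robot, and variables do not carry over. Pictures are saved under pics/ and viewed, and the job is handed in when it is done.

Besides the shell and the picture viewer there is one more tool, called by a JSON object that holds its "name" and its "arguments", one argument or row to a line. carry_out: Moves the arm, as the interface text tells. Its arguments: {"type":"object","properties":{"targets":{"type":"array","items":{"type":"array"}},"jaw":{"type":"number"},"squeeze":{"type":"number"}},"required":["targets"]}

```bash
ls; mkdir -p pics; python3 - <<'E'
from cell import env
import cv2
o=env.get_obs(); print({k:(v if not hasattr(v,'round') else v) for k,v in o.items()})
for n in ["scene","side","wrist"]:
    im=env.read_camera(n); cv2.imwrite(f"pics/{n}0.png",im[:,:,::-1]); print(n,env.get_calibration(n))
E
```

```text
pics
{'time_s': 0.0, 'qpos': array([-68.75015971,  18.4395945 ,  -4.01704156,  83.17651298,
         1.29446555,  78.5400244 ,  -3.25998555]), 'joint_velocities': array([-0.00820357,  0.03003577,  0.02786248,  0.00187666,  0.01509071,
        0.02437401,  0.02074086]), 'effort': array([-1.23783651e-03, -4.91283023e+01, -4.04572953e-01, -3.12526953e+01,
       -6.38540718e-02,  4.39358479e-02,  1.76492090e-04]), 'tool_pos': array([0.22685057, 0.6085279 , 0.22144154]), 'tool_rot': array([-90.0047963 ,   0.11090991,  69.56128119]), 'force': array([-0.68721189, -0.89983058,  0.87865022]), 'wrist_torque': array([-0.02290193,  0.05932066,  0.04902247]), 'grip_width': 0.08737924234154616}
scene {'fx': 497.0490448417937, 'fy': 497.0490448417937, 'cx': 316.7319964218946, 'cy': 189.59751198654834, 'R': array([[ 0.56629626,  0.82419898,  0.00214082],
       [ 0.55016267, -0.37607291, -0.74558045],
       [-0.61370155,  0.42339722, -0.66641219]]), 't': array([-0.36795513, -0.23812851,  1.93313617])}
side {'fx': 367.7394296764231, 'fy': 367.7394296764231, 'cx': 316.5061557276499, 'cy': 198.82359362535482, 'R': array([[ 0.98241738, -0.18633494,  0.01163572],
       [-0.11242101, -0.6401753 , -0.75995862],
       [ 0.14905574,  0.74528845, -0.6498673 ]]), 't': array([-0.57813851,  0.15571106,  0.99440069])}
wrist {'fx': 309.70691628693146, 'fy': 309.70691628693146, 'cx': 321.0224341033278, 'cy': 202.0032300503313, 'hand_eye': array([[ 9.99999464e-01,  9.07806963e-04, -4.96879264e-04,
         1.86202574e-04],
       [ 7.28800394e-04, -2.76870881e-01,  9.60906855e-01,
        -1.61992332e-01],
       [ 7.34746535e-04, -9.60906703e-01, -2.76871394e-01,
         7.71446311e-02],
       [ 0.00000000e+00,  0.00000000e+00,  0.00000000e+00,
         1.00000000e+00]])}
```

View pics/scene0.png

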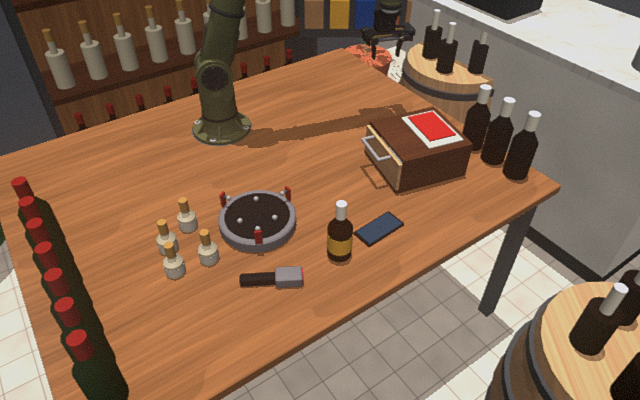

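View pics/side0.png

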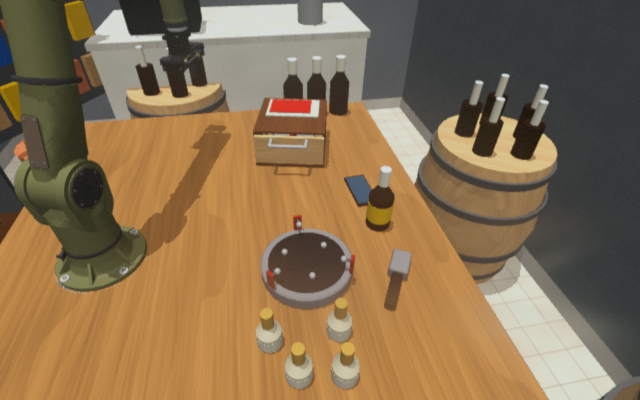

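View pics/wrist0.png

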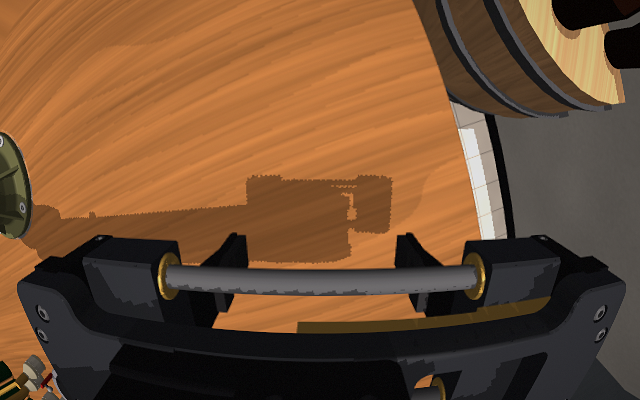

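```bash
cat > h.py <<'E'
from cell import env
import numpy as np, cv2
from scipy.spatial.transform import Rotation as Ro
def tool():
    o=env.get_obs(); return np.array(o['tool_pos']), Ro.from_euler('xyz',o['tool_rot'],degrees=True).as_matrix()
def proj(n,X,T=None):
    c=env.get_calibration(n); X=np.atleast_2d(X)
    if n=='wrist':
        p,R=T; H=c['hand_eye']; Pt=(X-p)@R; Pc=(Pt-H[:3,3])@H[:3,:3]
        th=np.arctan2(np.hypot(Pc[:,0],Pc[:,1]),Pc[:,2]); d=Pc[:,:2]/np.hypot(Pc[:,0],Pc[:,1])[:,None]
        return d*th[:,None]*c['fx']+[c['cx'],c['cy']]
    Pc=X@np.array(c['R']).T+c['t']; return Pc[:,:2]/Pc[:,2:]*c['fx']+[c['cx'],c['cy']]
def ray(n,uv,T=None):
    c=env.get_calibration(n); uv=np.atleast_2d(uv).astype(float)
    d=(uv-[c['cx'],c['cy']])/c['fx']
    if n=='wrist':
        p,R=T; H=c['hand_eye']; r=np.hypot(d[:,0],d[:,1])
        D=np.c_[d*(np.sin(r)/np.maximum(r,1e-9))[:,None],np.cos(r)]
        return p+R@H[:3,3], D@H[:3,:3].T@R.T
    R=np.array(c['R']); return -R.T@np.array(c['t']), np.c_[d,np.ones(len(d))]@R
def atz(n,uv,z,T=None):
    o,D=ray(n,uv,T); return o+D*((z-o[2])/D[:,2])[:,None]
def look(n,name):
    T=tool(); im=env.read_camera(n); cv2.imwrite(f'pics/{name}.png',im[:,:,::-1]); return T,im
def tri(obs):
    A=np.zeros((3,3));b=np.zeros(3)
    for o,d in obs:
        d=d/np.linalg.norm(d);M=np.eye(3)-np.outer(d,d);A+=M;b+=M@o
    return np.linalg.solve(A,b)
E
python3 - <<'E'
from h import *
import pickle
S={}
for n in ["scene","side"]:
    env.read_camera(n); print(n, 'cam',ray(n,[0,0])[0].round(3))
    for l in ["bottle1","scale","drawer_handle","drawer_front","dark_bottle","phone","scanner","ball0","roller0","plate"]:
        r=env.outline_of(n,l); S[n,l]=r
        print(l,[(round(d['p'],2),np.round(d['xy']).tolist(),int(d['mask'].sum()),atz(n,d['xy'],0.03)[0].round(3)[:2].tolist()) for d in r])
pickle.dump(S,open('S.pkl','wb'))
E
```

```text
scene cam [ 1.526 -0.605  1.112]
bottle1 [(0.85, [172.0, 261.0], 573, [0.547, -0.425]), (0.81, [206.0, 249.0], 579, [0.559, -0.327]), (0.65, [161.0, 237.0], 385, [0.442, -0.415]), (0.56, [185.0, 218.0], 491, [0.409, -0.325])]
scale [(0.89, [256.0, 218.0], 4055, [0.533, -0.146])]
drawer_handle [(0.84, [382.0, 153.0], 1204, [0.501, 0.385])]
drawer_front [(0.62, [383.0, 154.0], 1137, [0.507, 0.383])]
dark_bottle [(0.56, [336.0, 237.0], 1193, [0.736, 0.01])]
phone [(0.55, [377.0, 227.0], 849, [0.772, 0.136])]
scanner [(0.67, [279.0, 276.0], 1078, [0.765, -0.203]), (0.19, [382.0, 154.0], 1166, [0.504, 0.381])]
ball0 [(0.72, [260.0, 217.0], 4060, [0.537, -0.134]), (0.36, [338.0, 235.0], 1211, [0.733, 0.02]), (0.27, [162.0, 236.0], 375, [0.44, -0.412])]
roller0 [(0.58, [384.0, 158.0], 1185, [0.524, 0.372]), (0.28, [379.0, 227.0], 828, [0.775, 0.141])]
plate [(0.23, [378.0, 226.0], 885, [0.772, 0.141])]
side cam [ 0.437 -0.749  0.771]
bottle1 [(0.95, [269.0, 332.0], 914, [0.422, -0.318]), (0.85, [299.0, 365.0], 1021, [0.475, -0.403]), (0.56, [341.0, 328.0], 867, [0.578, -0.338]), (0.55, [346.0, 370.0], 944, [0.567, -0.429])]
scale [(0.92, [303.0, 269.0], 6103, [0.522, -0.163]), (0.66, [396.0, 274.0], 951, [0.751, -0.219])]
drawer_handle [(0.74, [291.0, 147.0], 1940, [0.568, 0.408])]
drawer_front [(0.82, [290.0, 151.0], 1991, [0.56, 0.379]), (0.32, [292.0, 134.0], 6, [0.584, 0.499])]
dark_bottle [(0.97, [384.0, 202.0], 1223, [0.808, 0.05])]
phone [(0.63, [360.0, 185.0], 552, [0.759, 0.144])]
scanner [(0.79, [395.0, 275.0], 908, [0.747, -0.222]), (0.58, [268.0, 334.0], 865, [0.42, -0.324])]
ball0 [(0.92, [306.0, 267.0], 6020, [0.532, -0.156])]
roller0 []
plate [(0.53, [296.0, 135.0], 70, [0.598, 0.489])]
```

```bash
python3 - <<'E'
import cv2,numpy as np
a=cv2.imread('pics/scene0.png');b=cv2.imread('pics/side0.png')
c=cv2.resize(a[170:260,200:310],None,fx=7,fy=6.5,interpolation=cv2.INTER_CUBIC);cv2.imwrite('pics/z1.png',c)
c=cv2.resize(b[205:310,250:370],None,fx=6,fy=5.5,interpolation=cv2.INTER_CUBIC);cv2.imwrite('pics/z2.png',c)
c=cv2.resize(a[95:200,350:480],None,fx=6,fy=5.5,interpolation=cv2.INTER_CUBIC);cv2.imwrite('pics/z3.png',c)
c=cv2.resize(b[90:175,245:340],None,fx=7,fy=7,interpolation=cv2.INTER_CUBIC);cv2.imwrite('pics/z4.png',c)
E
```

```text
(no output)
```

View pics/z1.png

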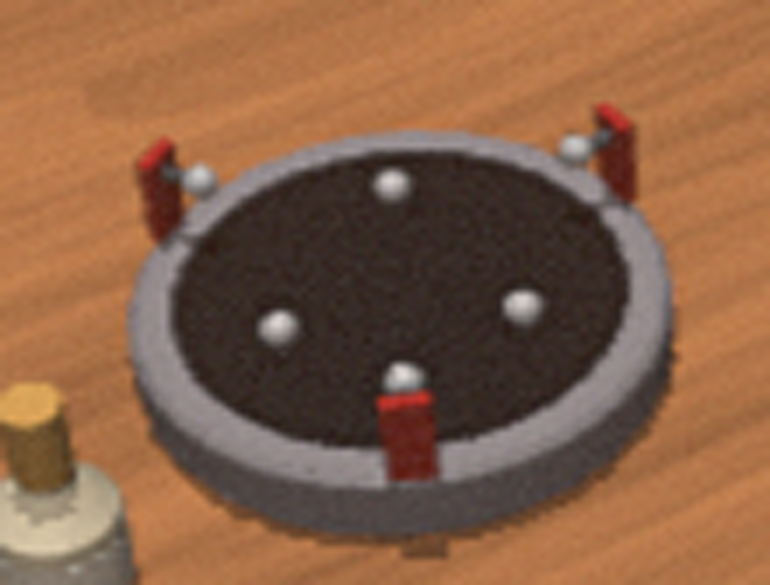

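View pics/z2.png

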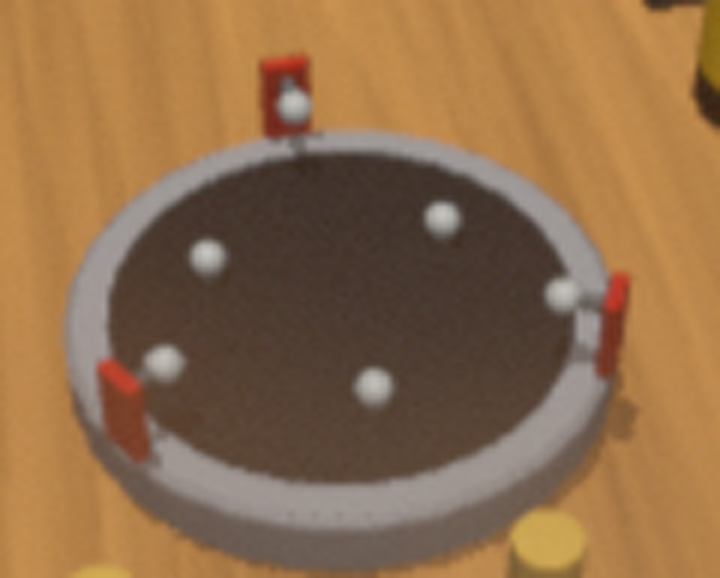

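View pics/z3.png

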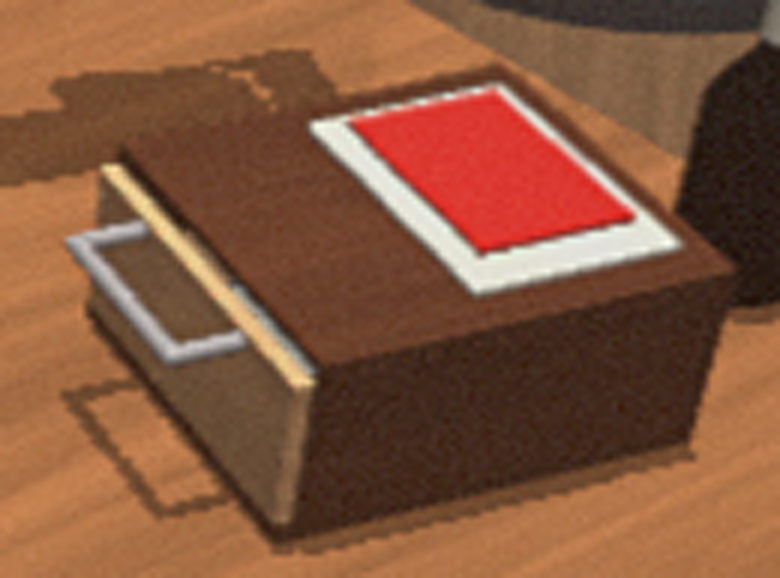

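View pics/z4.png

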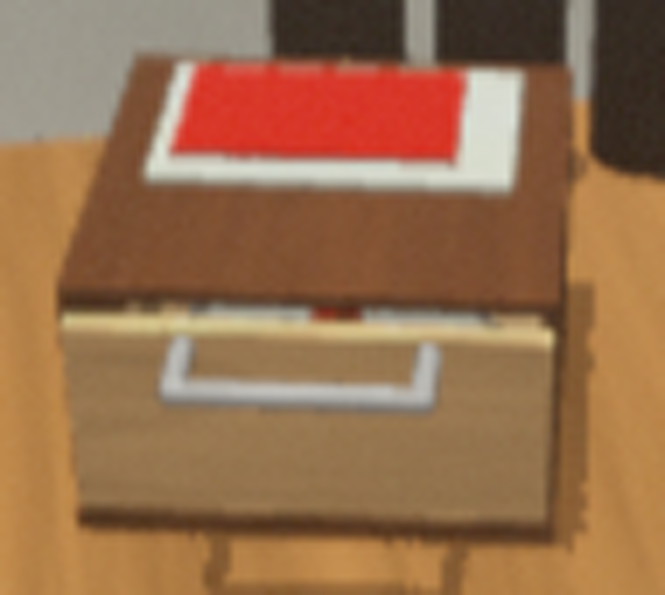

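```bash
python3 - <<'E'
from h import *
from scipy.optimize import least_squares, linear_sum_assignment
B={'scene':([[256,198.3],[239.7,220.3],[274.7,217.1]],[[257.9,228.3],[228.3,197.8],[282.1,193.1]]),
'side':([[284.7,251.7],[323.7,244.6],[312.3,275.4]],[[299,224.1],[343.8,258.5],[277.3,271]])}
def pts(p):
    f=lambda r,z,o:np.array([[p[0]+r*np.cos(p[2]+np.radians(a)),p[1]+r*np.sin(p[2]+np.radians(a)),z] for a in (o,o+120,o+240)])
    return f(.06,.053,0),f(.095,.078,60)
def res(p,cams=('scene','side')):
    out=[]
    for n in cams:
        for P,m in zip(pts(p),B[n]):
            q=proj(n,P);m=np.array(m);D=np.linalg.norm(q[:,None]-m[None],axis=2);i,j=linear_sum_assignment(D);out.append((q[i]-m[j]).ravel())
    return np.concatenate(out)
for cams in (('scene',),('side',),('scene','side')):
    best=min((least_squares(res,[.53,-.15,a],args=(cams,),diff_step=1e-4) for a in np.radians([0,30,60,90])),key=lambda s:s.cost)
    print(cams,best.x[:2].round(4),np.degrees(best.x[2]).round(2)%120,best.cost, np.abs(best.fun).max())
E1=np.array([[363,139.2],[378.7,159.2]]);E2=np.array([[269.6,146.1],[306.1,146.7]])
for n,E in (('scene',E1),('side',E2)):
    q=atz(n,E,.111); d=q[1]-q[0]; print(n,q.round(4).tolist(),q.mean(0).round(4),np.linalg.norm(d).round(4),np.degrees(np.arctan2(d[1],d[0])).round(2))
im=cv2.imread('pics/scene0.png');im2=cv2.imread('pics/side0.png')
cv2.imwrite('pics/z5.png',cv2.resize(im[190:290,140:230],None,fx=7,fy=5.9,interpolation=cv2.INTER_CUBIC))
cv2.imwrite('pics/z6.png',cv2.resize(im2[290:395,245:370],None,fx=6,fy=5.5,interpolation=cv2.INTER_CUBIC))
E
```

```text
('scene',) [ 0.5315 -0.14  ] 33.43 0.12716522800494406 0.2734626618646985
('side',) [ 0.5358 -0.1433] 33.18 0.05465968559548778 0.20994860284878314
('scene', 'side') [ 0.5348 -0.142 ] 33.3 3.574333445334106 1.167389547991803
scene [[0.4809, 0.307, 0.111], [0.5959, 0.2806, 0.111]] [0.5384 0.2938 0.111 ] 0.1179 -12.94
side [[0.4858, 0.2988, 0.111], [0.6042, 0.2748, 0.111]] [0.545  0.2868 0.111 ] 0.1209 -11.43
```

View pics/z5.png

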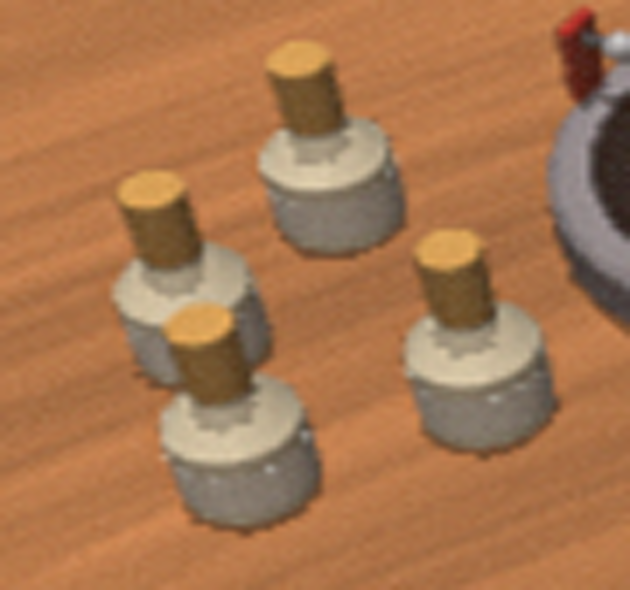

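View pics/z6.png

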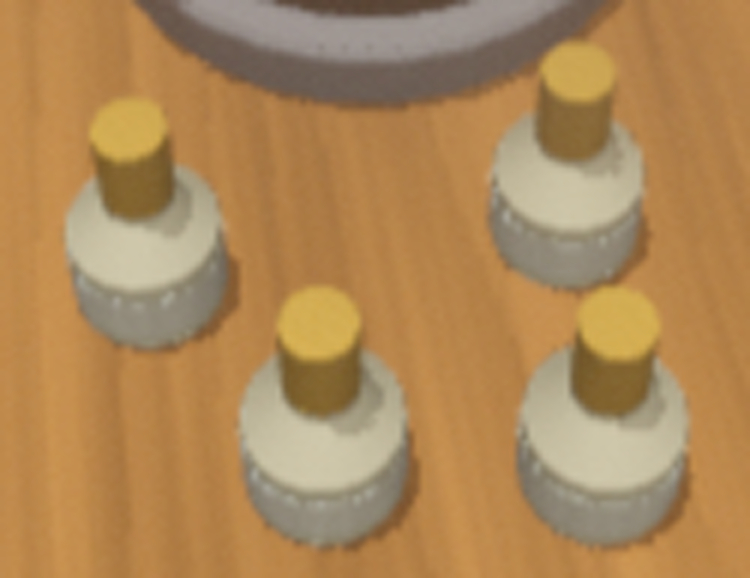

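```bash
cat >> h.py <<'E'
def plan(*wps,step=30,start=None):
    """wps: (x,y,z,yaw[,step]) -> prints rows"""
    import json
    p,R=tool() if start is None else start
    rows=[]
    for w in wps:
        st=w[4] if len(w)>4 else step
        tgt=np.array(w[:3]);Rt=Ro.from_euler('xyz',[-90,0,w[3]],degrees=True)
        rv=(Ro.from_matrix(R).inv()*Rt).as_rotvec(degrees=True)
        d=tgt-p; n=max(1,int(np.ceil(max(np.linalg.norm(d)*1000/st,np.linalg.norm(rv)/8))))
        for i in range(n):
            s=np.round(R.T@((tgt-p)/(n-i))*1000,1)
            r=np.round((Ro.from_matrix(R).inv()*Rt).as_rotvec(degrees=True)/(n-i),2)
            rows.append([s.tolist(),r.tolist()])
            p=p+R@s/1000; R=R@Ro.from_rotvec(r,degrees=True).as_matrix()
    for i in range(0,len(rows),12): print(json.dumps(rows[i:i+12]))
E
python3 - <<'E'
from h import *
plan((.541,.29,.26,78),step=38)
E
```

```text
[[[-15.8, -3.1, -33.8], [0.0, -0.7, 0.0]], [[-16.2, -3.1, -33.6], [0.0, -0.7, 0.0]], [[-16.6, -3.1, -33.4], [0.0, -0.7, 0.0]], [[-17.0, -3.1, -33.2], [0.0, -0.71, 0.0]], [[-17.4, -3.1, -33.0], [0.0, -0.7, 0.0]], [[-17.8, -3.1, -32.8], [0.0, -0.71, 0.0]], [[-18.2, -3.1, -32.5], [0.0, -0.7, 0.0]], [[-18.6, -3.1, -32.3], [0.0, -0.71, 0.0]], [[-19.0, -3.1, -32.1], [0.0, -0.7, 0.0]], [[-19.4, -3.2, -31.9], [0.0, -0.71, 0.0]], [[-19.8, -3.1, -31.6], [0.0, -0.7, 0.0]], [[-20.2, -3.2, -31.4], [0.0, -0.71, 0.01]]]
```

{"name": "carry_out", "arguments": {
  "targets": [
    [[-16,-3,-34],[0,-0.7,0]],
    [[-16,-3,-34],[0,-0.7,0]],
    [[-16.5,-3,-33.5],[0,-0.7,0]],
    [[-17,-3,-33],[0,-0.7,0]],
    [[-17.5,-3,-33],[0,-0.7,0]],
    [[-18,-3,-33],[0,-0.7,0]],
    [[-18,-3,-32.5],[0,-0.7,0]],
    [[-18.5,-3,-32.5],[0,-0.7,0]],
    [[-19,-3,-32],[0,-0.7,0]],
    [[-19.5,-3,-32],[0,-0.7,0]],
    [[-20,-3,-31.5],[0,-0.7,0]],
    [[-20,-3,-31.5],[0,-0.7,0]]
  ],
  "jaw": 0.42
}}

```text
time_s: 2.45
tool_pos: [0.5427, 0.2885, 0.259]
tool_rot: [-90.0, -0.0, 78.0]
force: [0.1, 0.5, -1.2]
grip_width: 0.0365
```

```bash
python3 - <<'E'
from h import *
T,im=look('wrist','w1'); print(T[0].round(4),env.get_obs()['tool_rot'],env.get_obs()['grip_width'],env.get_obs()['time_s'])
for l in ('drawer_handle','drawer_front'):
  for d in env.outline_of('wrist',l): print(l,round(d['p'],2),np.round(d['xy']),d['mask'].sum())
E
```

```text
[0.5427 0.2885 0.259 ] [-90.33483592   0.1630191   77.47511682] 0.03651195616952901 2.5
drawer_handle 0.76 [361. 163.] 5913
drawer_front 0.83 [360. 164.] 6054
```

View pics/w1.png

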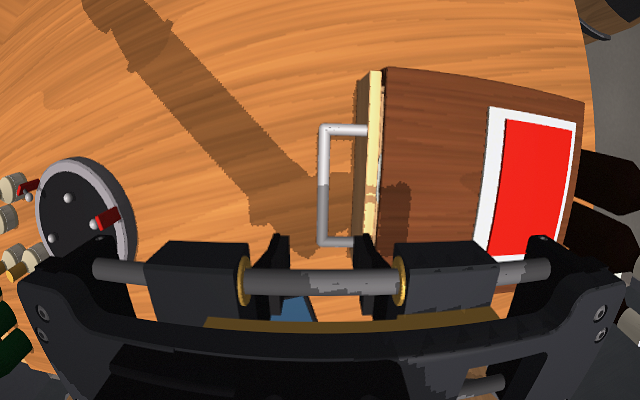

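```bash
python3 - <<'E'
from h import *
for rr in ([-90,0,78],[-90.33,.16,77.475]):
  T=(np.array([.5427,.2885,.259]),Ro.from_euler('xyz',rr,degrees=True).as_matrix())
  q=atz('wrist',[[324,130.5],[324,241.5]],.111,T);d=q[1]-q[0]
  print(q.round(4).tolist(),q.mean(0).round(4),np.linalg.norm(d).round(4),np.degrees(np.arctan2(d[1],d[0])).round(2))
for i in range(6): print(env.get_obs()['tool_rot'].round(2),env.get_obs()['tool_pos'].round(4))
E
```

```text
[[0.483, 0.3044, 0.111], [0.5991, 0.2801, 0.111]] [0.541  0.2922 0.111 ] 0.1186 -11.82
[[0.4838, 0.3043, 0.111], [0.5999, 0.2789, 0.111]] [0.5418 0.2916 0.111 ] 0.1188 -12.34
[-9.008e+01  4.000e-02  7.760e+01] [0.5441 0.2863 0.2588]
[-9.008e+01  4.000e-02  7.760e+01] [0.5441 0.2863 0.2588]
[-9.008e+01  4.000e-02  7.760e+01] [0.5441 0.2863 0.2588]
[-9.008e+01  4.000e-02  7.760e+01] [0.5441 0.2863 0.2588]
[-9.008e+01  4.000e-02  7.760e+01] [0.5441 0.2863 0.2588]
[-9.008e+01  4.000e-02  7.760e+01] [0.5441 0.2863 0.2588]
```

```bash
python3 - <<'E'
from h import *
plan((.5415,.292,.16,78,30),(.5415,.292,.094,78,22))
E
```

```text
[[[1.3, 24.7, 1.0], [0.02, -0.1, -0.01]], [[1.2, 24.7, 0.9], [0.02, -0.1, -0.01]], [[1.3, 24.7, 1.0], [0.02, -0.1, -0.01]], [[1.2, 24.7, 0.9], [0.02, -0.1, -0.01]], [[0.0, 16.5, -0.0], [-0.0, 0.0, 0.0]], [[0.0, 16.5, -0.0], [-0.0, 0.0, 0.0]], [[0.0, 16.5, -0.0], [-0.0, 0.0, 0.0]], [[0.0, 16.5, -0.0], [-0.0, 0.0, 0.0]]]
```

{"name": "carry_out", "arguments": {
  "targets": [
    [[1.2,24.7,1],[0,-0.1,0]],
    [[1.2,24.7,1],[0,-0.1,0]],
    [[1.2,24.7,1],[0,-0.1,0]],
    [[1.2,24.7,1],[0,-0.1,0]],
    [[0,0,0],[0,0,0]],
    [[0,16.5,0],[0,0,0]],
    [[0,16.5,0],[0,0,0]],
    [[0,16.5,0],[0,0,0]],
    [[0,16.5,0],[0,0,0]],
    [[0,0,0],[0,0,0]],
    [[0,0,0],[0,0,0]]
  ]
}}

```text
time_s: 3.7
tool_pos: [0.539, 0.2962, 0.095]
tool_rot: [-90.0, -0.1, 78.4]
force: [0.5, -0.5, -0.3]
grip_width: 0.0365
```

{"name": "carry_out", "arguments": {
  "targets": [
    [[0,0,0],[0,0,0]],
    [[0,0,0],[0,0,0]],
    [[0,0,0],[0,0,0]],
    [[0,0,0],[0,0,0]],
    [[0,0,0],[0,0,0]]
  ],
  "jaw": 0,
  "squeeze": 25
}}

```text
time_s: 4.2
tool_pos: [0.5388, 0.2925, 0.0944]
tool_rot: [-90.0, 0.2, 78.2]
force: [-1.9, -5.1, 5.6]
grip_width: 0.0112
```

{"name": "carry_out", "arguments": {
  "targets": [
    [[-8,0,0],[0,0,0]],
    [[-18,0,0],[0,0,0]],
    [[-20,0,0],[0,0,0]],
    [[-20,0,0],[0,0,0]],
    [[-20,0,0],[0,0,0]],
    [[-20,0,0],[0,0,0]],
    [[-20,0,0],[0,0,0]],
    [[-20,0,0],[0,0,0]],
    [[-20,0,0],[0,0,0]],
    [[-20,0,0],[0,0,0]],
    [[-15,0,0],[0,0,0]],
    [[-8,0,0],[0,0,0]]
  ]
}}

```text
time_s: 5.4
tool_pos: [0.4913, 0.0904, 0.0941]
tool_rot: [-89.4, -0.0, 78.3]
force: [-14.6, 5.6, 14.8]
grip_width: 0.011
```

{"name": "carry_out", "arguments": {
  "targets": [
    [[-6,0,0],[0,0,0]],
    [[-4,0,0],[0,0,0]],
    [[-4,0,0],[0,0,0]],
    [[-4,0,0],[0,0,0]],
    [[0,0,0],[0,0,0]],
    [[0,0,0],[0,0,0]],
    [[0,0,0],[0,0,0]]
  ]
}}

```text
time_s: 6.1
tool_pos: [0.4873, 0.0734, 0.0941]
tool_rot: [-89.3, 0.0, 78.4]
force: [-17.1, 2.2, 18.5]
grip_width: 0.0111
```

{"name": "carry_out", "arguments": {
  "targets": [
    [[-2,0,0],[0,0,0]],
    [[-2,0,0],[0,0,0]],
    [[0,0,0],[0,0,0]],
    [[0,0,0],[0,0,0]],
    [[0,0,0],[0,0,0]]
  ]
}}

```text
time_s: 6.6
tool_pos: [0.4873, 0.0734, 0.0941]
tool_rot: [-89.4, -0.3, 78.5]
force: [-13.9, 11.3, 13.7]
grip_width: 0.011
```

{"name": "carry_out", "arguments": {
  "targets": [
    [[2,0,0],[0,0,0]],
    [[2,0,0],[0,0,0]],
    [[0,0,0],[0,0,0]],
    [[0,0,0],[0,0,0]],
    [[0,-15,0],[0,0,0]],
    [[0,-25,0],[0,0,0]],
    [[0,-30,0],[0,0,0]],
    [[0,-30,0],[0,0,0]],
    [[0,-30,0],[0,0,0]],
    [[0,-30,0],[0,0,0]],
    [[0,0,0],[0,0,0]],
    [[0,0,0],[0,0,0]]
  ],
  "jaw": 0.42
}}

```text
time_s: 7.8
tool_pos: [0.4934, 0.0723, 0.254]
tool_rot: [-90.1, -0.0, 78.3]
force: [-0.3, -0.3, -0.6]
grip_width: 0.0368
```

```bash
python3 - <<'E'
from h import *
T,im=look('wrist','w2'); print(T[0].round(4),env.get_obs()['tool_rot'],env.get_obs()['force'])
look('scene','s2');look('side','d2')
for n in ('wrist','scene','side'):
 for l in ('plate','plate_grip'):
  for d in env.outline_of(n,l): print(n,l,round(d['p'],2),np.round(d['xy']),d['mask'].sum(), atz(n,d['xy'],.05,T)[0].round(3))
E
```

```text
[0.4934 0.0723 0.254 ] [-8.99521507e+01  3.31633805e-02  7.83220293e+01] [ 0.10803363 -0.57318001 -0.13431693]
wrist plate 0.82 [436. 177.] 12908 [0.518 0.216 0.05 ]
wrist plate 0.58 [385. 146.] 14794 [0.468 0.156 0.05 ]
wrist plate_grip 0.93 [435. 178.] 13071 [0.519 0.215 0.05 ]
wrist plate_grip 0.54 [229. 233.] 172 [ 0.539 -0.06   0.05 ]
wrist plate_grip 0.37 [180. 204.] 12510 [ 0.486 -0.117  0.05 ]
scene plate 0.71 [352. 170.] 1368 [0.534 0.222 0.05 ]
scene plate_grip 0.97 [352. 169.] 1349 [0.53  0.226 0.05 ]
side plate 0.92 [287. 169.] 733 [0.533 0.244 0.05 ]
side plate_grip 0.69 [288. 170.] 663 [0.535 0.238 0.05 ]
```

View pics/w2.png

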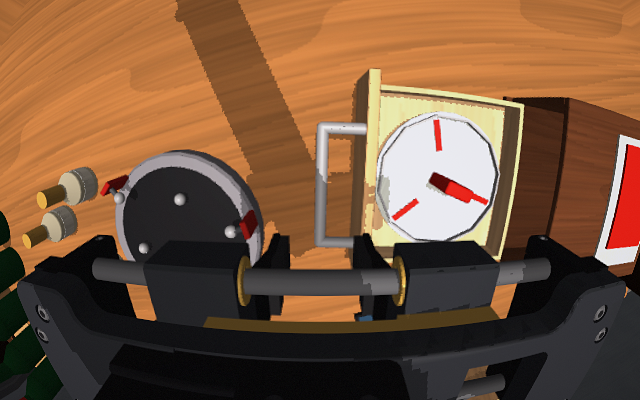

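View pics/s2.png

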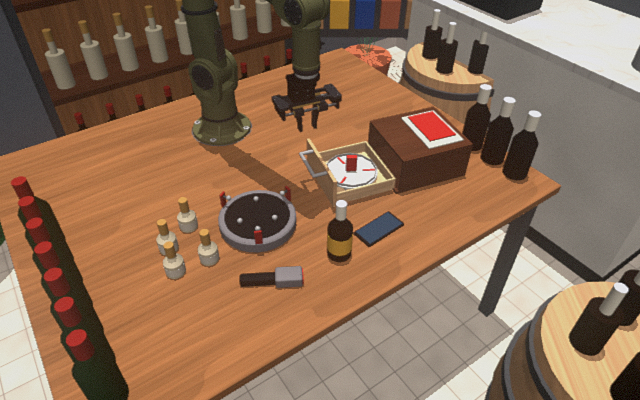

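View pics/d2.png

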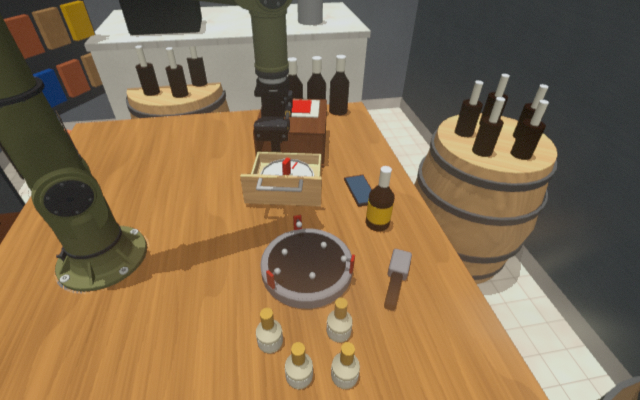

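```bash
python3 - <<'E'
from h import *
p=np.array([.4934,.0723,.254]); T=(p,Ro.from_euler('xyz',[-90,0,78.3],degrees=True).as_matrix())
q=atz('wrist',[[320,125],[320,243]],.111,T);d=q[1]-q[0];print('handle',q.mean(0).round(4),np.linalg.norm(d),np.degrees(np.arctan2(d[1],d[0])))
for a,b in (([439,121],[439,150]),([417,201],[394,218]),([471,194],[488,203])):
  q=atz('wrist',[a,b],.044,T); print(q.round(4).tolist(),np.degrees(np.arctan2(*(q[1]-q[0])[[1,0]])).round(1))
im=cv2.imread('pics/w2.png'); cv2.imwrite('pics/z7.png',cv2.resize(im[100:255,360:510],None,fx=5,fy=3.8,interpolation=cv2.INTER_CUBIC))
im=cv2.imread('pics/s2.png'); cv2.imwrite('pics/z8.png',cv2.resize(im[130:205,300:400],None,fx=7,fy=7,interpolation=cv2.INTER_CUBIC))
plan((.47,.21,.26,78))
E
```

```text
handle [0.4879 0.0726 0.111 ] 0.12387584054726743 -11.703723932115839
[[0.4497, 0.2316, 0.044], [0.486, 0.2261, 0.044]] -8.6
[[0.5465, 0.1879, 0.044], [0.563, 0.1545, 0.044]] -63.7
[[0.5526, 0.2665, 0.044], [0.571, 0.2931, 0.044]] 55.3
[[[26.0, -1.3, 10.0], [-0.01, 0.07, -0.0]], [[25.9, -1.4, 10.1], [-0.01, 0.07, -0.01]], [[25.9, -1.3, 10.1], [-0.0, 0.07, -0.0]], [[25.9, -1.3, 10.1], [-0.01, 0.07, -0.01]], [[25.9, -1.4, 10.2], [-0.0, 0.07, -0.0]]]
```

View pics/z7.png

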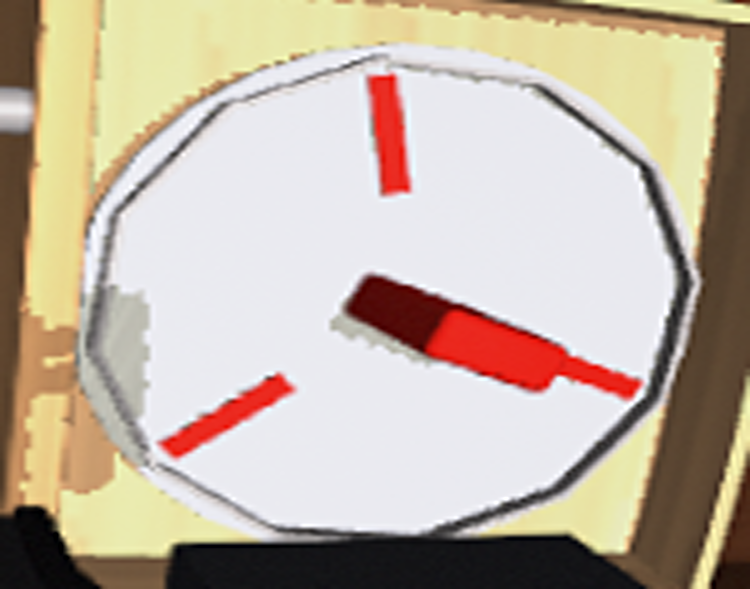

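View pics/z8.png

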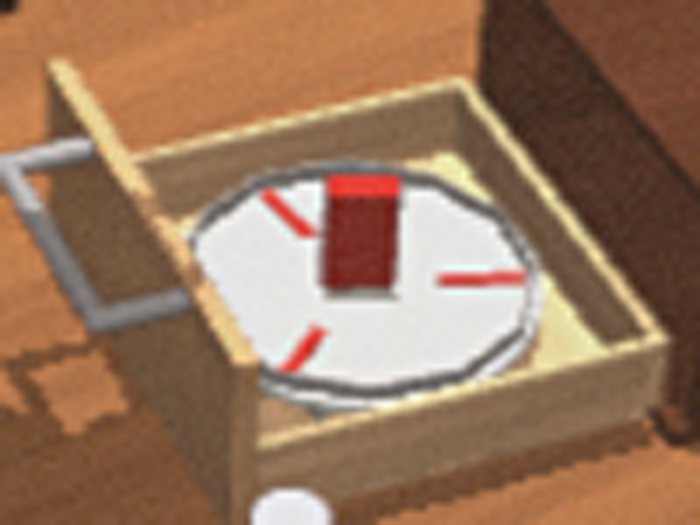

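```bash
python3 - <<'E'
from h import *
print(env.get_obs()['qpos'].round(1))
plan((.495,.18,.27,-36))
E
```

```text
[-28.2  -1.4  16.5 102.    0.4  79.4  66.6]
[[[7.0, -1.1, 1.3], [-0.0, 7.62, -0.0]], [[6.8, -1.1, 2.2], [0.0, 7.62, -0.0]], [[6.4, -1.1, 3.1], [0.0, 7.62, -0.0]], [[6.0, -1.1, 3.9], [0.0, 7.62, -0.0]], [[5.4, -1.1, 4.7], [0.0, 7.62, -0.0]], [[4.7, -1.1, 5.4], [0.0, 7.63, -0.0]], [[4.0, -1.1, 6.0], [0.0, 7.62, -0.0]], [[3.1, -1.1, 6.4], [0.0, 7.63, -0.0]], [[2.3, -1.1, 6.8], [0.0, 7.62, -0.01]], [[1.3, -1.1, 7.0], [0.0, 7.63, -0.0]], [[0.4, -1.1, 7.1], [0.0, 7.62, -0.0]], [[-0.5, -1.2, 7.1], [0.01, 7.63, -0.01]]]
[[[-1.5, -1.1, 7.0], [0.0, 7.62, -0.0]], [[-2.4, -1.2, 6.8], [0.01, 7.63, -0.01]], [[-3.3, -1.1, 6.4], [-0.0, 7.62, -0.0]]]
```

{"name": "carry_out", "arguments": {
  "targets": [
    [[7,-1,1.3],[0,7.6,0]],
    [[7,-1,2.2],[0,7.6,0]],
    [[6.5,-1,3],[0,7.6,0]],
    [[6,-1,4],[0,7.6,0]],
    [[5.5,-1,4.7],[0,7.6,0]],
    [[4.7,-1,5.4],[0,7.6,0]],
    [[4,-1,6],[0,7.6,0]],
    [[3,-1,6.4],[0,7.6,0]],
    [[2.3,-1,6.8],[0,7.6,0]],
    [[1.3,-1,7],[0,7.6,0]],
    [[0.4,-1,7],[0,7.6,0]],
    [[-0.5,-1,7],[0,7.6,0]]
  ]
}}

```text
time_s: 9.45
tool_pos: [0.4946, 0.159, 0.2656]
tool_rot: [-90.0, 0.0, -13.1]
force: [0.7, -0.9, -0.4]
grip_width: 0.0367
```

{"name": "carry_out", "arguments": {
  "targets": [
    [[-1.5,-1,7],[0,7.6,0]],
    [[-2.5,-1,7],[0,7.6,0]],
    [[-3.3,-1,6.5],[0,7.6,0]],
    [[0,0,0],[0,0,0]],
    [[0,0,0],[0,0,0]],
    [[0,0,0],[0,0,0]]
  ]
}}

```text
time_s: 10.05
tool_pos: [0.495, 0.18, 0.2686]
tool_rot: [-90.0, -0.0, -35.6]
force: [-0.1, -0.7, 0.1]
grip_width: 0.0366
```

```bash
python3 - <<'E'
from h import *
T,im=look('wrist','w3'); print(T[0].round(4),env.get_obs()['tool_rot'],env.get_obs()['time_s'])
E
```

```text
[0.495  0.18   0.2686] [-9.00110636e+01 -4.57915419e-03 -3.55873439e+01] 10.1
```

View pics/w3.png

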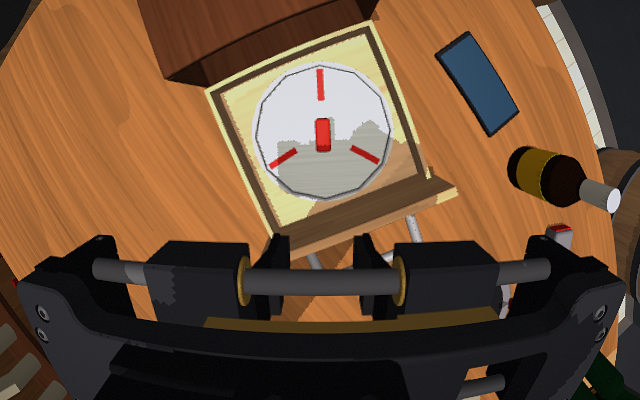

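```bash
python3 - <<'E'
from h import *
from scipy.optimize import least_squares
im=cv2.imread('pics/w3.png')[:,:,::-1].astype(int)
T=(np.array([.495,.18,.2686]),Ro.from_euler('xyz',[-90,0,-35.6],degrees=True).as_matrix())
m=((im[...,0]>110)&(im[...,1]<60)&(im[...,2]<60)).astype(np.uint8); m[:,:250]=0;m[:,400:]=0;m[:60]=0;m[205:]=0
n,L,st,c=cv2.connectedComponentsWithStats(m)
C=[]
for i in range(1,n):
    if st[i,4]>15:
        ys,xs=np.where(L==i); pts=np.c_[xs,ys].astype(float); z=.044
        q=atz('wrist',pts,z,T); mu=q.mean(0); u,s,vt=np.linalg.svd(q[:,:2]-mu[:2],full_matrices=False)
        print(st[i].tolist(),c[i].round(1),mu.round(4),np.degrees(np.arctan2(vt[0,1],vt[0,0])).round(1), 'at.104',atz('wrist',c[i],.104,T).round(4))
cv2.imwrite('pics/z9.png',cv2.resize(im[55:210,240:400,::-1].astype(np.uint8),None,fx=4.8,fy=3.8,interpolation=cv2.INTER_CUBIC))
E
```

```text
[317, 69, 6, 31, 111] [319.7  82.9] [0.5601 0.2759 0.044 ] -121.6 at.104 [[0.5567 0.2707 0.104 ]]
[316, 119, 15, 33, 453] [322.7 135. ] [0.5251 0.2206 0.044 ] -122.6 at.104 [[0.5272 0.224  0.104 ]]
[351, 145, 28, 19, 158] [364.5 154.1] [0.5544 0.1706 0.044 ] -63.3 at.104 [[0.5519 0.1818 0.104 ]]
[269, 148, 28, 20, 152] [283.1 157.6] [0.4681 0.2267 0.044 ] 177.1 at.104 [[0.479  0.2291 0.104 ]]
```

View pics/z9.png

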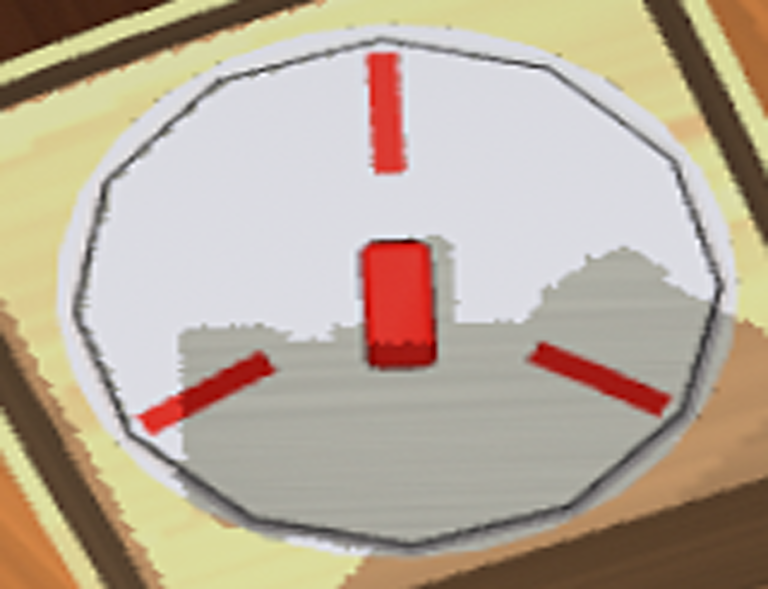

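```bash
python3 - <<'E'
from h import *
plan((.5275,.224,.2,-32.7),(.5275,.224,.069,-32.7,25))
E
```

```text
[[[0.3, 22.9, 18.2], [0.0, -0.96, 0.0]], [[0.5, 22.9, 18.3], [0.01, -0.96, 0.0]], [[0.9, 22.9, 18.2], [0.0, -0.97, 0.0]], [[-0.0, 21.8, -0.0], [0.0, 0.0, 0.0]], [[-0.0, 21.8, -0.0], [0.0, 0.0, 0.0]], [[-0.0, 21.8, -0.0], [0.0, 0.0, 0.0]], [[-0.0, 21.9, -0.0], [0.0, 0.0, 0.0]], [[-0.0, 21.8, -0.0], [0.0, 0.0, 0.0]], [[-0.0, 21.9, -0.0], [0.0, 0.0, 0.0]]]
```

{"name": "carry_out", "arguments": {
  "targets": [
    [[0.4,23,18.2],[0,-1,0]],
    [[0.6,23,18.2],[0,-1,0]],
    [[0.8,23,18.2],[0,-1,0]],
    [[0,22,0],[0,0,0]],
    [[0,22,0],[0,0,0]],
    [[0,22,0],[0,0,0]],
    [[0,22,0],[0,0,0]],
    [[0,22,0],[0,0,0]],
    [[0,20,0],[0,0,0]],
    [[0,0,0],[0,0,0]],
    [[0,0,0],[0,0,0]]
  ],
  "jaw": 0.55
}}

```text
time_s: 11.2
tool_pos: [0.5276, 0.2242, 0.07]
tool_rot: [-90.0, 0.0, -32.6]
force: [0.3, -0.5, 1.4]
grip_width: 0.048
```

{"name": "carry_out", "arguments": {
  "targets": [
    [[0,0,0],[0,0,0]],
    [[0,0,0],[0,0,0]],
    [[0,0,0],[0,0,0]],
    [[0,0,0],[0,0,0]],
    [[0,0,0],[0,0,0]],
    [[0,0,0],[0,0,0]]
  ],
  "jaw": 0,
  "squeeze": 40
}}

```text
time_s: 11.8
tool_pos: [0.528, 0.2244, 0.0701]
tool_rot: [-90.0, -0.0, -32.6]
force: [-0.3, -0.5, 0.6]
grip_width: 0.0156
```

{"name": "carry_out", "arguments": {
  "targets": [
    [[0,-8,0],[0,0,0]],
    [[0,-20,0],[0,0,0]],
    [[0,-25,0],[0,0,0]],
    [[0,-25,0],[0,0,0]],
    [[0,-25,0],[0,0,0]],
    [[0,-20,0],[0,0,0]],
    [[0,-10,0],[0,0,0]],
    [[0,0,0],[0,0,0]],
    [[0,0,0],[0,0,0]],
    [[0,0,0],[0,0,0]]
  ]
}}

```text
time_s: 12.8
tool_pos: [0.5265, 0.224, 0.201]
tool_rot: [-90.2, 0.1, -32.6]
force: [0.5, 0.1, -5.4]
grip_width: 0.0155
```

```bash
python3 - <<'E'
from h import *
T,im=look('wrist','w4'); print(T[0].round(4),env.get_obs()['tool_rot'],env.get_obs()['time_s'],env.get_obs()['force'])
look('side','d4')
E
```

```text
[0.5265 0.224  0.201 ] [-9.01454627e+01  8.27696693e-02 -3.26438241e+01] 12.85 [-1.02393636 -0.22378955 -4.8328795 ]
```

View pics/w4.png

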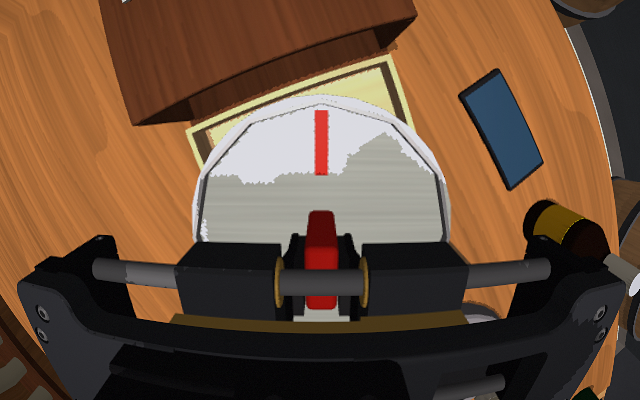

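View pics/d4.png

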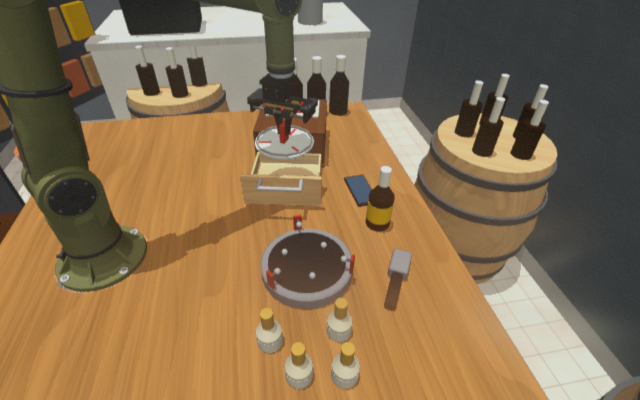

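```bash
python3 - <<'E'
from h import *
p=np.array([.4934,.0723,.254]); T=(p,Ro.from_euler('xyz',[-90,0,78.3],degrees=True).as_matrix())
im=cv2.imread('pics/w2.png'); cv2.imwrite('pics/z10.png',cv2.resize(im[145:265,95:275],None,fx=4.4,fy=4.4,interpolation=cv2.INTER_CUBIC))
q=atz('wrist',[[180,199],[144,248],[231,231]],.053,T);print(q.round(4).tolist())
r=proj('wrist',[[.5348+.06*np.cos(np.radians(33.3+a)),-.142+.06*np.sin(np.radians(33.3+a)),.053] for a in (0,120,240)]+[[.5348+.095*np.cos(np.radians(93.3+a)),-.142+.095*np.sin(np.radians(93.3+a)),.078] for a in (0,120,240)],T);print(r.round(1).tolist())
T=(np.array([.5265,.224,.201]),Ro.from_euler('xyz',[-90,0,-32.63],degrees=True).as_matrix())
q=atz('wrist',[[321,109.5],[321,175.5]],.201-.026,T); print(((q-T[0])@T[1]).round(4))
E
```

```text
[[0.4804, -0.1146, 0.053], [0.5379, -0.2013, 0.053], [0.5364, -0.0569, 0.053]]
[[207.6, 269.1], [179.9, 199.7], [143.8, 248.3], [231.1, 231.8], [119.1, 198.2], [166.0, 303.7]]
[[-0.0012  0.026   0.0792]
 [-0.0012  0.026   0.0386]]
```

View pics/z10.png

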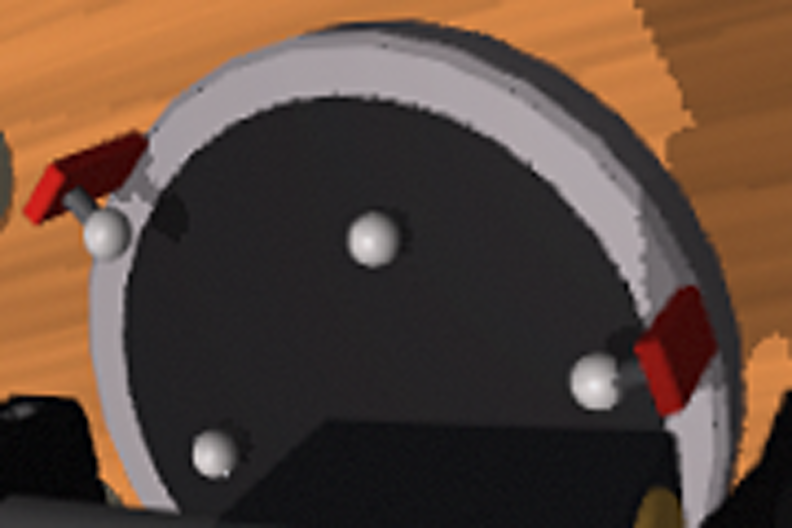

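```bash
python3 - <<'E'
from h import *
plan((.535,-.142,.2,-56.7,35),(.535,-.142,.135,-56.7,20))
E
```

```text
[[[18.6, 0.2, -27.6], [0.01, 2.19, -0.0]], [[19.6, 0.2, -26.9], [0.01, 2.19, -0.0]], [[20.6, 0.1, -26.1], [0.01, 2.19, -0.0]], [[21.6, 0.1, -25.3], [0.01, 2.19, -0.01]], [[22.6, 0.1, -24.5], [0.01, 2.19, -0.0]], [[23.5, 0.2, -23.6], [0.01, 2.18, -0.0]], [[24.4, 0.1, -22.7], [0.02, 2.19, -0.01]], [[25.2, 0.1, -21.7], [0.01, 2.18, -0.0]], [[26.0, 0.2, -20.8], [0.02, 2.19, -0.01]], [[26.8, 0.1, -19.8], [0.01, 2.18, -0.0]], [[27.6, 0.2, -18.7], [0.02, 2.19, -0.01]], [[-0.0, 16.2, 0.0], [-0.0, -0.0, 0.0]]]
[[[-0.0, 16.3, 0.0], [-0.0, -0.0, 0.0]], [[-0.0, 16.2, 0.0], [-0.0, -0.0, 0.0]], [[-0.0, 16.3, 0.0], [-0.0, -0.0, 0.0]]]
```

{"name": "carry_out", "arguments": {
  "targets": [
    [[18.6,0,-27.6],[0,2.2,0]],
    [[19.6,0,-27],[0,2.2,0]],
    [[20.6,0,-26],[0,2.2,0]],
    [[21.6,0,-25.3],[0,2.2,0]],
    [[22.6,0,-24.5],[0,2.2,0]],
    [[23.5,0,-23.6],[0,2.2,0]],
    [[24.4,0,-22.7],[0,2.2,0]],
    [[25.2,0,-21.7],[0,2.2,0]],
    [[26,0,-20.8],[0,2.2,0]],
    [[26.8,0,-19.8],[0,2.2,0]],
    [[27.6,0,-18.7],[0,2.2,0]],
    [[0,0,0],[0,0,0]]
  ]
}}

```text
time_s: 14.1
tool_pos: [0.5338, -0.1491, 0.2026]
tool_rot: [-90.2, -0.2, -57.4]
force: [-1.5, -1.0, -4.3]
grip_width: 0.0156
```

{"name": "carry_out", "arguments": {
  "targets": [
    [[0,0,0],[0,0,0]],
    [[0,0,0],[0,0,0]],
    [[0,0,0],[0,0,0]],
    [[0,0,0],[0,0,0]]
  ]
}}

```text
time_s: 14.5
tool_pos: [0.5354, -0.1405, 0.2027]
tool_rot: [-90.0, 0.0, -56.7]
force: [-0.2, 0.4, -4.2]
grip_width: 0.0154
```

```bash
python3 - <<'E'
from h import *
T,im=look('wrist','w5'); o=env.get_obs();print(T[0].round(4),o['tool_rot'],o['time_s'],o['force'])
look('side','d5');look('scene','s5')
plan((.535,-.142,.125,-56.7,20))
E
```

```text
[ 0.5354 -0.1405  0.2027] [-8.99908339e+01  1.31695867e-02 -5.67451795e+01] 14.55 [ 0.26513745  0.10752405 -4.4340195 ]
[[[0.1, 19.4, -0.2], [-0.0, -0.02, -0.0]], [[0.1, 19.5, -0.2], [-0.0, -0.02, -0.0]], [[0.1, 19.4, -0.2], [-0.0, -0.02, -0.0]], [[0.2, 19.5, -0.2], [-0.01, -0.02, -0.0]]]
```

View pics/w5.png

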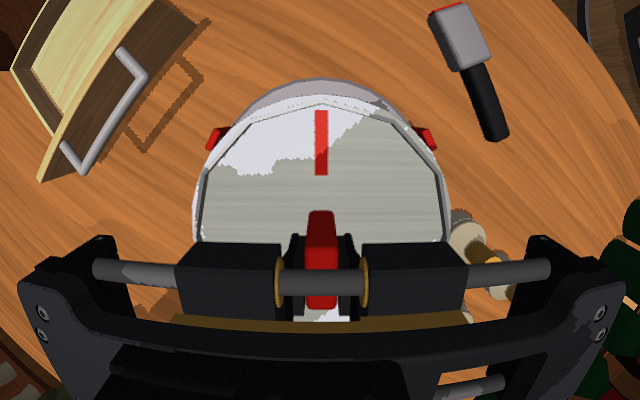

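View pics/d5.png

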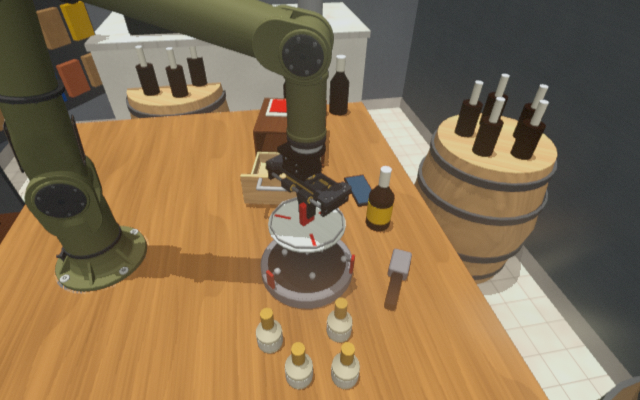

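{"name": "carry_out", "arguments": {
  "targets": [
    [[0.5,20,-0.8],[0,0,0]],
    [[0,20,0],[0,0,0]],
    [[0,20,0],[0,0,0]],
    [[0,12,0],[0,0,0]],
    [[0,0,0],[0,0,0]],
    [[0,0,0],[0,0,0]],
    [[0,0,0],[0,0,0]]
  ]
}}

```text
time_s: 15.35
tool_pos: [0.5359, -0.1428, 0.1321]
tool_rot: [-89.9, -0.1, -56.8]
force: [0.4, 0.3, -4.7]
grip_width: 0.0158
```

{"name": "carry_out", "arguments": {
  "targets": [
    [[0,6,0],[0,0,0]],
    [[0,6,0],[0,0,0]],
    [[0,4,0],[0,0,0]],
    [[0,0,0],[0,0,0]],
    [[0,0,0],[0,0,0]]
  ]
}}

```text
time_s: 15.85
tool_pos: [0.5349, -0.1421, 0.1151]
tool_rot: [-90.0, 0.0, -56.8]
force: [-2.6, 1.7, -0.3]
grip_width: 0.0158
```

{"name": "carry_out", "arguments": {
  "targets": [
    [[0,3,0],[0,0,0]],
    [[0,3,0],[0,0,0]],
    [[0,3,0],[0,0,0]],
    [[0,0,0],[0,0,0]],
    [[0,0,0],[0,0,0]]
  ]
}}

```text
time_s: 16.35
tool_pos: [0.5344, -0.1425, 0.1048]
tool_rot: [-90.1, 0.0, -56.8]
force: [1.6, 0.4, -6.1]
grip_width: 0.0155
```

{"name": "carry_out", "arguments": {
  "targets": [
    [[0,3,0],[0,0,0]],
    [[0,3,0],[0,0,0]],
    [[0,2,0],[0,0,0]],
    [[0,0,0],[0,0,0]],
    [[0,0,0],[0,0,0]]
  ]
}}

```text
time_s: 16.85
tool_pos: [0.5346, -0.1412, 0.0983]
tool_rot: [-90.0, 0.1, -56.8]
force: [-3.1, 4.6, 4.2]
grip_width: 0.0157
```

{"name": "carry_out", "arguments": {
  "targets": [
    [[0,3,0],[0,0,0]],
    [[0,3,0],[0,0,0]],
    [[0,0,0],[0,0,0]],
    [[0,0,0],[0,0,0]],
    [[0,0,0],[0,0,0]]
  ]
}}

```text
time_s: 17.35
tool_pos: [0.5349, -0.1411, 0.0979]
tool_rot: [-89.9, 0.2, -56.8]
force: [-16.5, 7.6, 38.4]
grip_width: 0.0153
```

Home under 38 N. Relieve, release and look.

{"name": "carry_out", "arguments": {
  "targets": [
    [[0,-3,0],[0,0,0]],
    [[0,-3,0],[0,0,0]],
    [[0,0,0],[0,0,0]],
    [[0,0,0],[0,0,0]]
  ]
}}

```text
time_s: 17.75
tool_pos: [0.5346, -0.1414, 0.0985]
tool_rot: [-90.0, 0.1, -56.8]
force: [-4.1, 5.2, 6.7]
grip_width: 0.0158
```

{"name": "carry_out", "arguments": {
  "targets": [
    [[0,0,0],[0,0,0]],
    [[0,0,0],[0,0,0]],
    [[0,0,0],[0,0,0]],
    [[0,-15,0],[0,0,0]],
    [[0,-25,0],[0,0,0]],
    [[0,-30,0],[0,0,0]],
    [[0,-30,0],[0,0,0]],
    [[0,-30,0],[0,0,0]],
    [[0,-30,0],[0,0,0]],
    [[0,0,0],[0,0,0]],
    [[0,0,0],[0,0,0]],
    [[0,0,0],[0,0,0]]
  ],
  "jaw": 0.5
}}

```text
time_s: 18.95
tool_pos: [0.5344, -0.1426, 0.2571]
tool_rot: [-90.1, 0.0, -56.9]
force: [0.1, 0.0, 0.6]
grip_width: 0.0435
```

```bash
python3 - <<'E'
from h import *
T,im=look('wrist','w6'); o=env.get_obs();print(T[0].round(4),o['tool_rot'],o['time_s'],o['force'],o['qpos'].round(1))
_,a=look('side','d6');_,b=look('scene','s6')
A=cv2.resize(a[195:315,240:380,::-1],None,fx=4,fy=4,interpolation=cv2.INTER_CUBIC);B=cv2.resize(b[160:260,190:320,::-1],None,fx=4,fy=4,interpolation=cv2.INTER_CUBIC)
cv2.imwrite('pics/z11.png',A);cv2.imwrite('pics/z12.png',B)
for n in ('scene','side'):
  for d in env.outline_of(n,'bottle1'): print(n,round(d['p'],2),np.round(d['xy'],1))
E
```

```text
[ 0.5344 -0.1426  0.2571] [-9.00840979e+01  6.50920786e-02 -5.68519779e+01] 19.0 [-0.51654786 -0.12823597 -1.05817277] [-14.    5.7  28.3  95.1  -2.7  80.  -42.2]
scene 0.69 [184.9 217.7]
scene 0.6 [171.  261.3]
scene 0.57 [205.2 250.4]
scene 0.56 [161.8 236.5]
side 0.91 [298.  366.5]
side 0.83 [341.4 323.3]
side 0.8 [343.9 366.1]
side 0.77 [266.7 333. ]
```

View pics/z11.png

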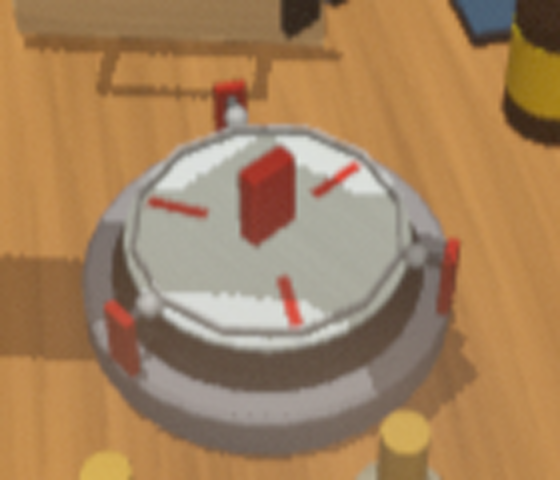

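View pics/z12.png

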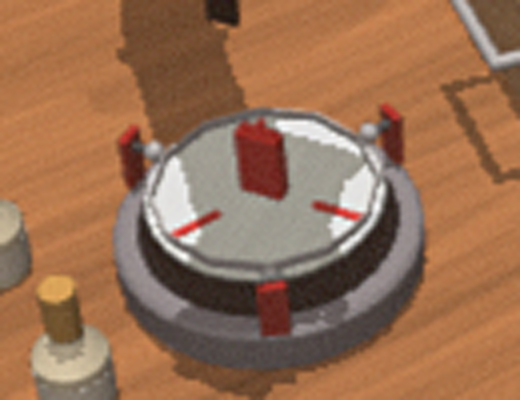

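View pics/w6.png

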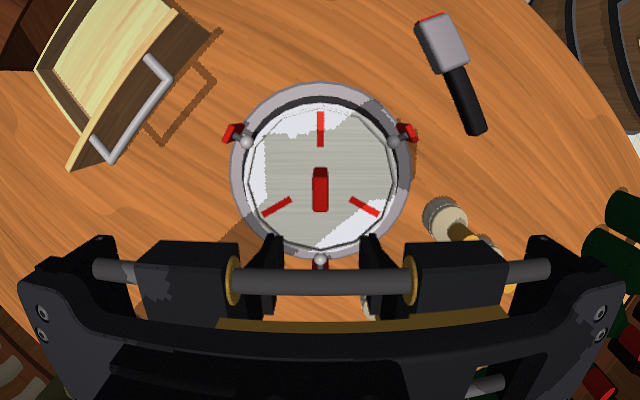

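```bash
python3 - <<'E'
from h import *
T=(np.array([.5344,-.1426,.2571]),Ro.from_euler('xyz',[-90,0,-56.85],degrees=True).as_matrix())
c=np.array([.535,-.142])
imgs={'wrist':'w6','side':'d6','scene':'s6'}
for n,f in imgs.items():
    im=cv2.imread(f'pics/{f}.png')
    for z0,col in ((.062,(0,255,0)),(.077,(255,0,0))):
        for r,z,k in ((.09,.010,0),(.081,.018,0)):
            a=np.linspace(0,2*np.pi,200); P=np.c_[c[0]+r*np.cos(a),c[1]+r*np.sin(a),0*a+z0+z]
            if r==.09:
              for u,v in proj(n,P,T): 
                if 0<=u<640 and 0<=v<400: im[int(round(v)),int(round(u))]=col
        P=[[c[0]+rr*np.cos(np.radians(33.3+a)),c[1]+rr*np.sin(np.radians(33.3+a)),z0+.01] for a in(0,120,240) for rr in (.042,.078)]
        for u,v in proj(n,P,T): im[int(round(v)),int(round(u))]=col
    b={'wrist':(70,270,220,420),'side':(215,300,255,360),'scene':(175,250,210,310)}[n]
    cv2.imwrite(f'pics/y_{n}.png',cv2.resize(im[b[0]:b[1],b[2]:b[3]],None,fx=3 if n=='wrist' else 6,fy=3 if n=='wrist' else 6,interpolation=cv2.INTER_NEAREST))
E
```

```text
(no output)
```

View pics/y_wrist.png

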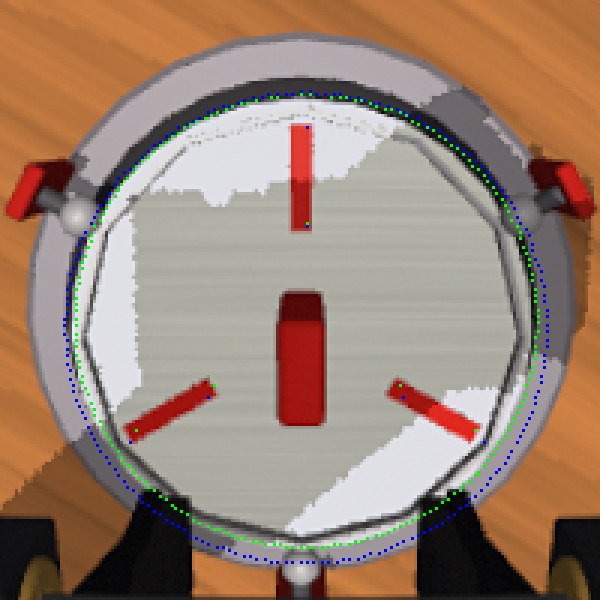

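View pics/y_side.png

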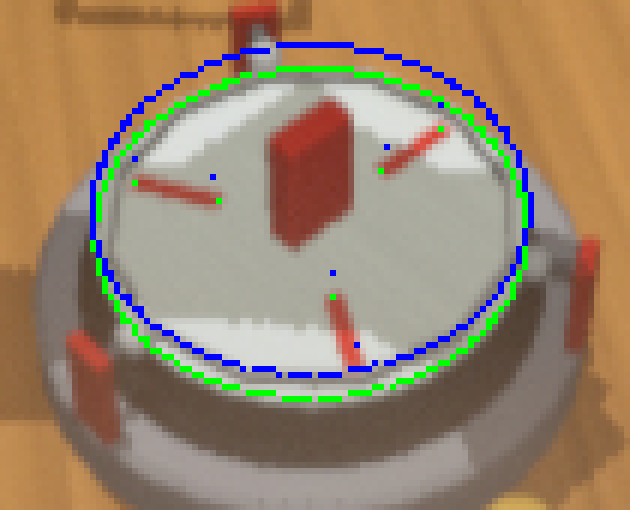

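```bash
python3 - <<'E'
from h import *
sc=[[182.9,200.2],[161.9,222.2],[168.7,245.1],[204.4,232.4]];sd=[[266.7,313.6],[298.3,349.1],[348,349.1],[341.3,303.3]]
for a,b in zip(sc,sd):
    o1,d1=ray('scene',a);o2,d2=ray('side',b);print(tri([(o1,d1[0]),(o2,d2[0])]).round(4),atz('scene',a,.112)[0].round(4),atz('side',b,.112)[0].round(4))
plan((.44,-.41,.31,-57,32))
E
```

```text
[ 0.4226 -0.3233  0.1115] [ 0.4215 -0.3216  0.112 ] [ 0.4231 -0.3257  0.112 ]
[ 0.4742 -0.4085  0.1116] [ 0.4731 -0.4066  0.112 ] [ 0.4746 -0.411   0.112 ]
[ 0.5658 -0.4253  0.1112] [ 0.5654 -0.4237  0.112 ] [ 0.5659 -0.4278  0.112 ]
[ 0.5769 -0.3264  0.111 ] [ 0.5765 -0.3249  0.112 ] [ 0.577  -0.3293  0.112 ]
[[[17.2, -5.3, -22.5], [0.01, 0.02, -0.0]], [[17.2, -5.3, -22.5], [0.01, 0.02, -0.01]], [[17.2, -5.3, -22.5], [0.01, 0.01, -0.0]], [[17.3, -5.3, -22.5], [0.01, 0.02, -0.01]], [[17.3, -5.3, -22.6], [0.0, 0.01, -0.0]], [[17.2, -5.3, -22.5], [0.01, 0.02, -0.01]], [[17.3, -5.3, -22.5], [0.0, 0.01, -0.0]], [[17.3, -5.3, -22.6], [0.01, 0.02, -0.01]], [[17.3, -5.3, -22.5], [0.0, 0.01, -0.0]], [[17.2, -5.3, -22.5], [0.01, 0.02, -0.01]]]
```

{"name": "carry_out", "arguments": {
  "targets": [
    [[17.2,-5.3,-22.5],[0,0,0]],
    [[17.2,-5.3,-22.5],[0,0,0]],
    [[17.2,-5.3,-22.5],[0,0,0]],
    [[17.2,-5.3,-22.5],[0,0,0]],
    [[17.2,-5.3,-22.5],[0,0,0]],
    [[17.2,-5.3,-22.5],[0,0,0]],
    [[17.2,-5.3,-22.5],[0,0,0]],
    [[17.2,-5.3,-22.5],[0,0,0]],
    [[17.2,-5.3,-22.5],[0,0,0]],
    [[17.2,-5.3,-22.5],[0,0,0]],
    [[0,0,0],[0,0,0]],
    [[0,0,0],[0,0,0]]
  ],
  "jaw": 0.55
}}

```text
time_s: 20.4
tool_pos: [0.4403, -0.41, 0.3103]
tool_rot: [-90.0, 0.0, -56.9]
force: [0.3, 1.2, 0.5]
grip_width: 0.0476
```

{"name": "carry_out", "arguments": {
  "targets": [
    [[0,0,0],[0,0,0]],
    [[0,0,0],[0,0,0]],
    [[0,0,0],[0,0,0]]
  ]
}}

```text
time_s: 20.7
tool_pos: [0.4413, -0.4086, 0.3106]
tool_rot: [-90.0, 0.0, -56.7]
force: [-0.9, 0.0, -1.1]
grip_width: 0.0476
```

```bash
python3 - <<'E'
from h import *
T,im=look('wrist','w7'); o=env.get_obs();print(T[0].round(4),o['tool_rot'],o['time_s'],o['force'],o['qpos'].round(1))
P=np.array([[ 0.4226,-0.3233],[ 0.4742,-0.4085],[ 0.5658,-0.4253],[ 0.5769,-0.3264]])
print(proj('wrist',np.c_[P,[.112]*4],T).round(1).tolist())
E
```

```text
[ 0.4413 -0.4086  0.3106] [-8.99782834e+01  1.65805194e-02 -5.67511017e+01] 20.75 [-0.565176    0.58215638 -0.28966941] [ 6.2 12.6 41.  83.6 -8.3 86.9 -9.7]
[[253.2, 153.5], [337.2, 155.9], [392.6, 100.1], [327.0, 44.8]]
```

View pics/w7.png

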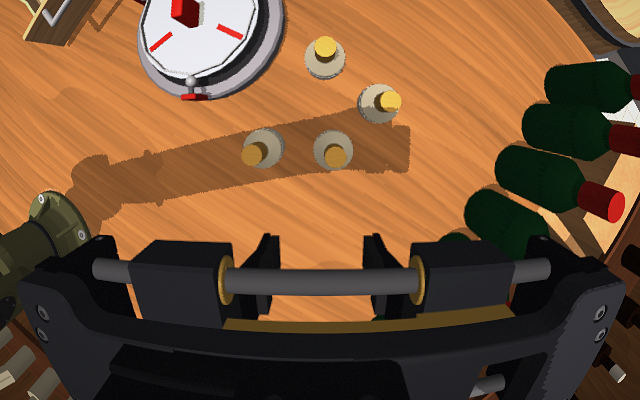

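```bash
python3 - <<'E'
from h import *
T=(np.array([.4413,-.4086,.3106]),Ro.from_euler('xyz',[-90,0,-56.75],degrees=True).as_matrix())
im=cv2.imread('pics/w7.png'); cv2.imwrite('pics/z13.png',cv2.resize(im[25:180,230:410],None,fx=4.3,fy=3.8,interpolation=cv2.INTER_CUBIC))
E
```

```text
(no output)
```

View pics/z13.png

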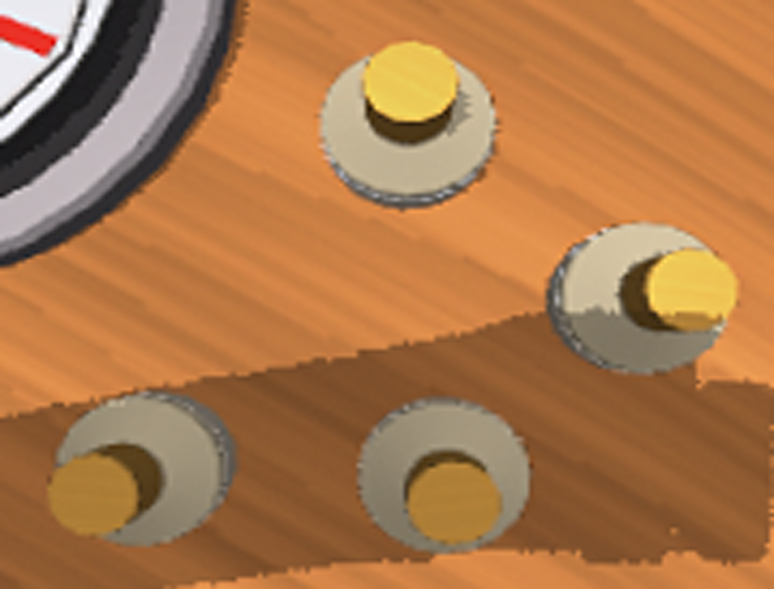

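```bash
python3 - <<'E'
from h import *
T=(np.array([.4413,-.4086,.3106]),Ro.from_euler('xyz',[-90,0,-56.75],degrees=True).as_matrix())
print(atz('wrist',[[251.6,155],[335.3,156.6],[390.9,101.3],[325.6,46.6]],.112,T).round(4))
c=np.array([.535,-.142]);a=np.radians(33.3);R2=np.array([[np.cos(a),-np.sin(a)],[np.sin(a),np.cos(a)]])
for s in ((37,33),(-37,33),(-37,-33),(37,-33)): print(s,(c+R2@(np.array(s)/1000)).round(4))
plan((.5757,-.3275,.2,-57,36),(.5757,-.3275,.081,-57,24))
E
```

```text
[[ 0.42   -0.3227  0.112 ]
 [ 0.4721 -0.4073  0.112 ]
 [ 0.5633 -0.4247  0.112 ]
 [ 0.5742 -0.3265  0.112 ]]
(37, 33) [ 0.5478 -0.0941]
(-37, 33) [ 0.486  -0.1347]
(-37, -33) [ 0.5222 -0.1899]
(37, -33) [ 0.584  -0.1493]
[[[1.0, 18.5, 26.2], [-0.0, 0.04, -0.0]], [[0.9, 18.4, 26.2], [-0.0, 0.04, -0.0]], [[0.9, 18.5, 26.2], [-0.01, 0.04, -0.0]], [[0.9, 18.4, 26.1], [-0.0, 0.04, -0.01]], [[0.9, 18.4, 26.2], [-0.01, 0.04, -0.0]], [[0.9, 18.5, 26.1], [-0.0, 0.05, -0.01]], [[0.0, 23.8, 0.0], [-0.0, -0.0, 0.0]], [[0.0, 23.8, 0.0], [-0.0, -0.0, 0.0]], [[0.0, 23.8, 0.0], [-0.0, -0.0, 0.0]], [[0.0, 23.8, 0.0], [-0.0, -0.0, 0.0]], [[0.0, 23.8, 0.0], [-0.0, -0.0, 0.0]]]
```

```bash
python3 - <<'E'
from h import *
plan((.5748,-.3265,.2,-57,36),(.5748,-.3265,.081,-57,24))
E
```

```text
[[[0.7, 18.5, 26.1], [-0.0, 0.04, -0.0]], [[0.7, 18.4, 26.1], [-0.0, 0.04, -0.0]], [[0.7, 18.5, 26.2], [-0.01, 0.04, -0.0]], [[0.7, 18.4, 26.1], [-0.0, 0.04, -0.01]], [[0.7, 18.4, 26.2], [-0.01, 0.04, -0.0]], [[0.7, 18.5, 26.1], [-0.0, 0.05, -0.01]], [[-0.0, 23.8, 0.0], [-0.0, -0.0, 0.0]], [[-0.0, 23.8, 0.0], [-0.0, -0.0, 0.0]], [[-0.0, 23.8, 0.0], [-0.0, -0.0, 0.0]], [[-0.0, 23.8, 0.0], [-0.0, -0.0, 0.0]], [[-0.0, 23.8, 0.0], [-0.0, -0.0, 0.0]]]
```

{"name": "carry_out", "arguments": {
  "targets": [
    [[0.7,18.5,26.1],[0,0,0]],
    [[0.7,18.5,26.1],[0,0,0]],
    [[0.7,18.5,26.1],[0,0,0]],
    [[0.7,18.5,26.1],[0,0,0]],
    [[0.7,18.5,26.1],[0,0,0]],
    [[0.7,18.5,26.1],[0,0,0]],
    [[0,0,0],[0,0,0]],
    [[0,0,0],[0,0,0]],
    [[0,0,0],[0,0,0]],
    [[0,0,0],[0,0,0]]
  ]
}}

```text
time_s: 21.75
tool_pos: [0.5734, -0.329, 0.2009]
tool_rot: [-90.0, -0.1, -57.0]
force: [0.4, 1.0, 0.5]
grip_width: 0.0479
```

```bash
python3 - <<'E'
from h import *
T,im=look('wrist','w8'); o=env.get_obs();print(T[0].round(4),o['tool_rot'],o['time_s'])
plan((.5748,-.3265,.081,-57,24))
E
```

```text
[ 0.5734 -0.329   0.2009] [-8.99519645e+01 -8.32260323e-02 -5.69520445e+01] 21.8
[[[-0.3, 24.0, 0.4], [-0.01, 0.01, 0.02]], [[-0.3, 24.0, 0.5], [-0.01, 0.01, 0.02]], [[-0.2, 24.0, 0.5], [-0.01, 0.01, 0.01]], [[-0.3, 23.9, 0.4], [-0.01, 0.01, 0.02]], [[-0.2, 24.0, 0.5], [-0.01, 0.01, 0.01]]]
```

View pics/w8.png

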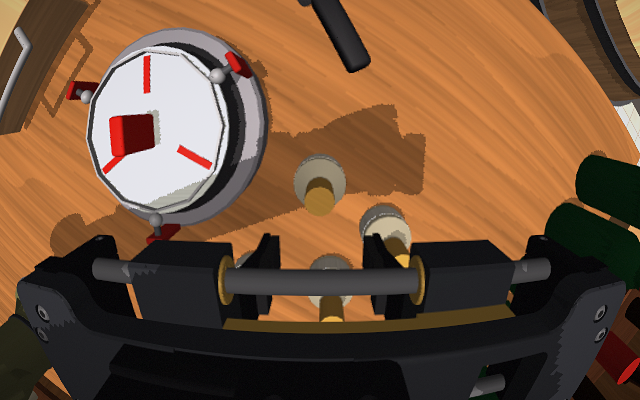

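```bash
python3 - <<'E'
from h import *
im=cv2.imread('pics/w8.png'); cv2.imwrite('pics/z14.png',cv2.resize(im[145:225,280:360],None,fx=7,fy=7,interpolation=cv2.INTER_CUBIC))
T=(np.array([.5734,-.329,.2009]),Ro.from_euler('xyz',[-90,0,-56.95],degrees=True).as_matrix())
print(proj('wrist',[.5748,-.3265,.112],T), atz('wrist',[319,202],.112,T))
E
```

```text
[[320.54541033 202.40190161]] [[ 0.57438424 -0.32521544  0.112     ]]
```

View pics/z14.png

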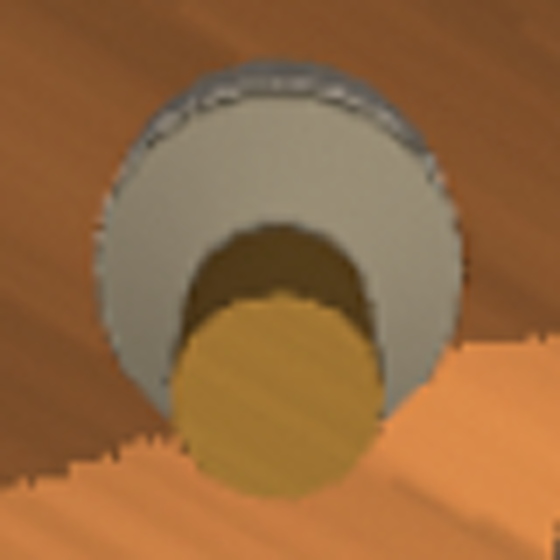

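{"name": "carry_out", "arguments": {
  "targets": [
    [[-0.3,24,0.5],[0,0,0]],
    [[-0.3,24,0.5],[0,0,0]],
    [[-0.3,24,0.5],[0,0,0]],
    [[-0.3,24,0.5],[0,0,0]],
    [[-0.2,23,0.5],[0,0,0]],
    [[0,0,0],[0,0,0]],
    [[0,0,0],[0,0,0]]
  ]
}}

```text
time_s: 22.5
tool_pos: [0.5753, -0.3256, 0.0815]
tool_rot: [-90.0, -0.0, -56.9]
force: [0.4, -0.4, -0.3]
grip_width: 0.0477
```

{"name": "carry_out", "arguments": {
  "targets": [
    [[0,0,0],[0,0,0]],
    [[0,0,0],[0,0,0]],
    [[0,0,0],[0,0,0]],
    [[0,0,0],[0,0,0]],
    [[0,0,0],[0,0,0]]
  ],
  "jaw": 0,
  "squeeze": 25
}}

```text
time_s: 23.0
tool_pos: [0.576, -0.3254, 0.0816]
tool_rot: [-89.9, -0.1, -56.8]
force: [1.1, -0.4, 3.4]
grip_width: 0.0254
```

```bash
python3 - <<'E'
from h import *
o=env.get_obs();print(o['tool_pos'],o['tool_rot'],o['grip_width'])
plan((.5748,-.3265,.215,-57,34),(.5478,-.0941,.215,-57,30))
E
```

```text
[ 0.57596972 -0.32541549  0.081604  ] [-89.94699867  -0.09089081 -56.84207189] 0.025367878257682226
[[[0.1, -33.3, -0.4], [-0.01, 0.04, 0.02]], [[0.1, -33.4, -0.4], [-0.01, 0.04, 0.02]], [[0.1, -33.3, -0.3], [-0.02, 0.04, 0.03]], [[0.1, -33.4, -0.4], [-0.01, 0.04, 0.02]], [[-26.2, 0.0, 13.0], [-0.0, -0.0, 0.0]], [[-26.2, 0.0, 13.0], [-0.0, -0.0, 0.0]], [[-26.2, 0.0, 13.0], [-0.0, -0.0, 0.0]], [[-26.2, 0.0, 13.0], [-0.0, -0.0, 0.0]], [[-26.2, 0.0, 13.0], [-0.0, -0.0, 0.0]], [[-26.2, 0.0, 13.0], [-0.0, -0.0, 0.0]], [[-26.2, 0.0, 13.0], [-0.0, -0.0, 0.0]], [[-26.2, 0.0, 12.9], [-0.0, -0.0, 0.0]]]
```

{"name": "carry_out", "arguments": {
  "targets": [
    [[0,-15,0],[0,0,0]],
    [[0,-35,0],[0,0,0]],
    [[0,-40,0],[0,0,0]],
    [[0,-40,0],[0,0,0]],
    [[0,-30,0],[0,0,0]],
    [[-10,-15,5],[0,0,0]],
    [[-26,0,13],[0,0,0]],
    [[-26,0,13],[0,0,0]],
    [[-26,0,13],[0,0,0]],
    [[-26,0,13],[0,0,0]],
    [[-26,0,13],[0,0,0]],
    [[-26,0,13],[0,0,0]]
  ]
}}

```text
time_s: 24.2
tool_pos: [0.5525, -0.1382, 0.2545]
tool_rot: [-90.1, 0.1, -56.8]
force: [0.3, -0.2, -4.5]
grip_width: 0.0254
```

{"name": "carry_out", "arguments": {
  "targets": [
    [[-26,0,13],[0,0,0]],
    [[-17,0,8],[0,0,0]],
    [[0,0,0],[0,0,0]],
    [[0,0,0],[0,0,0]],
    [[0,0,0],[0,0,0]],
    [[0,0,0],[0,0,0]]
  ]
}}

```text
time_s: 24.8
tool_pos: [0.5478, -0.0944, 0.2555]
tool_rot: [-90.0, -0.0, -57.0]
force: [-0.0, -0.8, -3.6]
grip_width: 0.0252
```

```bash
python3 - <<'E'
from h import *
T,im=look('wrist','w9'); o=env.get_obs();print(T[0].round(4),o['tool_rot'],o['time_s'],o['force'])
_,b=look('side','d9');
plan((.5478,-.0941,.165,-57,25))
E
```

```text
[ 0.5478 -0.0944  0.2555] [-9.00279949e+01 -3.49351341e-03 -5.69529145e+01] 24.85 [-0.65331659 -1.04030907 -3.3968177 ]
[[[-0.0, 22.7, -0.0], [0.01, 0.02, 0.0]], [[-0.0, 22.6, -0.0], [0.0, 0.02, 0.0]], [[-0.0, 22.7, -0.1], [0.01, 0.01, 0.0]], [[-0.0, 22.6, -0.0], [0.0, 0.02, 0.0]]]
```

View pics/w9.png

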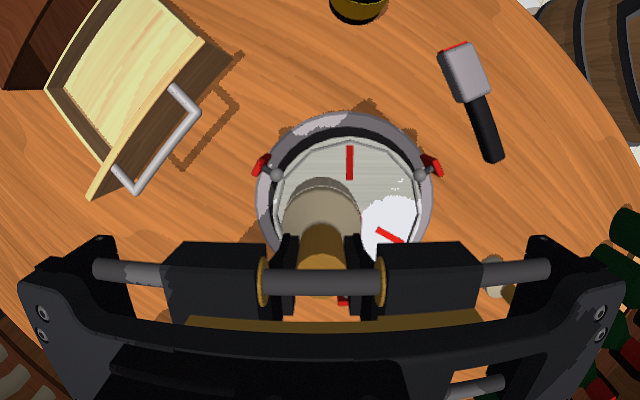

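View pics/d9.png

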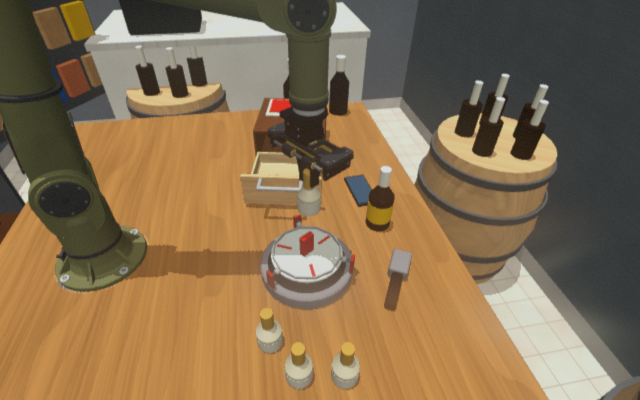

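{"name": "carry_out", "arguments": {
  "targets": [
    [[0,20,0],[0,0,0]],
    [[0,24,0],[0,0,0]],
    [[0,24,0],[0,0,0]],
    [[0,20,0],[0,0,0]],
    [[0,8,0],[0,0,0]],
    [[0,2,0],[0,0,0]],
    [[0,2,0],[0,0,0]],
    [[0,1,0],[0,0,0]],
    [[0,0,0],[0,0,0]],
    [[0,0,0],[0,0,0]]
  ]
}}

```text
time_s: 25.9
tool_pos: [0.5486, -0.0931, 0.1555]
tool_rot: [-89.9, -0.0, -56.8]
force: [0.2, 0.3, -3.6]
grip_width: 0.0254
```

{"name": "carry_out", "arguments": {
  "targets": [
    [[0,1,0],[0,0,0]],
    [[0,1,0],[0,0,0]],
    [[0,1,0],[0,0,0]],
    [[0,0,0],[0,0,0]],
    [[0,0,0],[0,0,0]]
  ]
}}

```text
time_s: 26.4
tool_pos: [0.5488, -0.0927, 0.1533]
tool_rot: [-89.9, -0.0, -56.8]
force: [-2.6, 1.1, 5.2]
grip_width: 0.0257
```

{"name": "carry_out", "arguments": {
  "targets": [
    [[0,0,0],[0,0,0]],
    [[0,0,0],[0,0,0]],
    [[0,0,0],[0,0,0]],
    [[0,-10,0],[0,0,0]],
    [[0,-20,0],[0,0,0]],
    [[0,-30,0],[0,0,0]],
    [[0,-30,0],[0,0,0]],
    [[0,-30,0],[0,0,0]],
    [[0,0,0],[0,0,0]],
    [[0,0,0],[0,0,0]]
  ],
  "jaw": 0.5
}}

```text
time_s: 27.4
tool_pos: [0.5485, -0.0933, 0.2727]
tool_rot: [-89.9, -0.1, -56.8]
force: [-0.8, -0.4, -1.3]
grip_width: 0.0436
```

```bash
python3 - <<'E'
from h import *
T,im=look('wrist','w10'); o=env.get_obs();print(T[0].round(4),o['tool_rot'],o['time_s'],o['force'])
_,b=look('side','d10');_,b=look('scene','s10');
for n in ('scene','side'):
  for d in env.outline_of(n,'bottle1'): print(n,round(d['p'],2),np.round(d['xy'],1))
plan((.564,-.425,.2,-57,36))
E
```

```text
[ 0.5485 -0.0933  0.2727] [-9.00111249e+01  1.61726472e-02 -5.68475548e+01] 27.45 [ 0.36587178  0.05631496 -0.53251529]
scene 0.68 [173.6 262.1]
scene 0.62 [270.8 193.3]
scene 0.25 [256.3 230.6]
side 0.68 [342.8 369.5]
side 0.67 [298.2 365.7]
side 0.59 [267.4 330.1]
side 0.56 [310.2 226.9]
side 0.24 [305.4 287. ]
[[[28.7, 7.1, -16.8], [0.01, 0.02, -0.01]], [[28.7, 7.1, -16.8], [0.01, 0.02, -0.01]], [[28.7, 7.0, -16.7], [0.01, 0.01, -0.01]], [[28.7, 7.1, -16.7], [0.01, 0.02, -0.0]], [[28.7, 7.0, -16.7], [0.01, 0.01, -0.01]], [[28.7, 7.1, -16.7], [0.01, 0.02, -0.0]], [[28.8, 7.0, -16.7], [0.01, 0.01, -0.01]], [[28.7, 7.1, -16.8], [0.01, 0.02, -0.0]], [[28.8, 7.0, -16.7], [0.01, 0.01, -0.01]], [[28.7, 7.1, -16.7], [0.01, 0.02, -0.0]]]
```

View pics/s10.png

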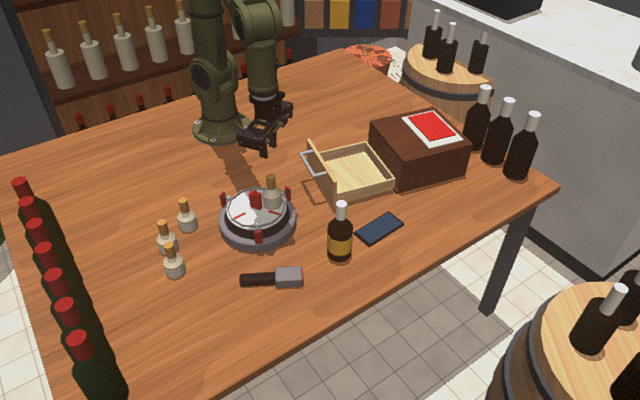

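View pics/w10.png

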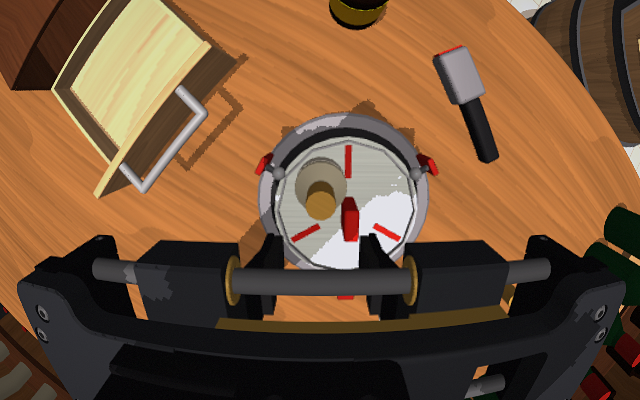

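Bottle stands cleanly on the plate (wrist ~ (321,190)); the others unmoved. Next bottle C.

{"name": "carry_out", "arguments": {
  "targets": [
    [[28.7,0,-16.7],[0,0,0]],
    [[28.7,0,-16.7],[0,0,0]],
    [[28.7,0,-16.7],[0,0,0]],
    [[28.7,0,-16.7],[0,0,0]],
    [[28.7,0,-16.7],[0,0,0]],
    [[28.7,10,-16.7],[0,0,0]],
    [[28.7,20,-16.7],[0,0,0]],
    [[28.7,20,-16.7],[0,0,0]],
    [[28.7,20,-16.7],[0,0,0]],
    [[28.7,3,-16.7],[0,0,0]],
    [[0,0,0],[0,0,0]],
    [[0,0,0],[0,0,0]]
  ],
  "jaw": 0.55
}}

```text
time_s: 28.85
tool_pos: [0.5643, -0.4254, 0.1974]
tool_rot: [-90.1, 0.1, -57.0]
force: [-0.6, 0.2, -0.6]
grip_width: 0.0478
```

{"name": "carry_out", "arguments": {
  "targets": [
    [[0,0,0],[0,0,0]],
    [[0,0,0],[0,0,0]],
    [[0,0,0],[0,0,0]]
  ]
}}

```text
time_s: 29.15
tool_pos: [0.5661, -0.4234, 0.1993]
tool_rot: [-89.9, -0.0, -56.7]
force: [-0.2, 0.0, -0.1]
grip_width: 0.0479
```

```bash
python3 - <<'E'
from h import *
T,im=look('wrist','w11'); o=env.get_obs();print(T[0].round(4),o['tool_rot'],o['time_s'])
print(proj('wrist',[.564,-.425,.112],T))
cv2.imwrite('pics/z15.png',cv2.resize(im[145:245,270:370,::-1],None,fx=6,fy=6,interpolation=cv2.INTER_CUBIC))
plan((.564,-.425,.081,-57,24))
E
```

```text
[ 0.5661 -0.4234  0.1993] [-8.99441927e+01 -1.61216447e-02 -5.67482686e+01] 29.2
[[322.28708712 208.93798759]]
[[[0.0, 23.6, -0.5], [-0.01, 0.05, 0.0]], [[0.0, 23.7, -0.5], [-0.01, 0.05, 0.0]], [[0.0, 23.6, -0.5], [-0.01, 0.05, 0.01]], [[0.0, 23.7, -0.5], [-0.01, 0.05, 0.0]], [[0.0, 23.6, -0.5], [-0.02, 0.05, 0.01]]]
```

View pics/z15.png

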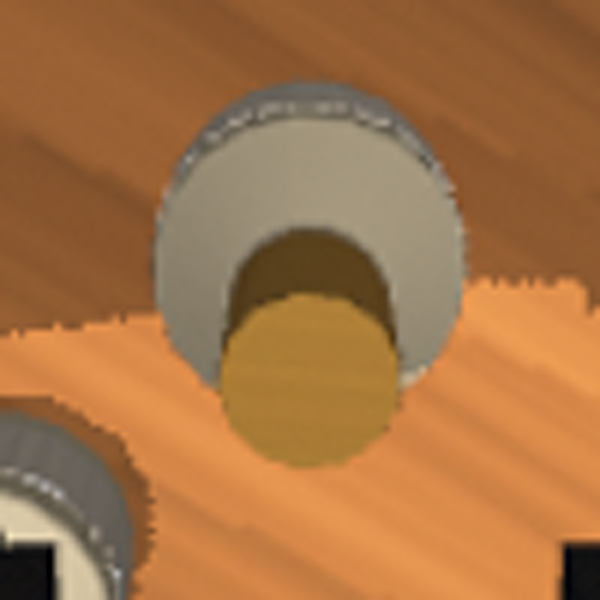

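{"name": "carry_out", "arguments": {
  "targets": [
    [[0,24,-0.4],[0,0,0]],
    [[0,24,-0.4],[0,0,0]],
    [[0,24,-0.4],[0,0,0]],
    [[0,24,-0.4],[0,0,0]],
    [[0,22,-0.4],[0,0,0]],
    [[0,0,0],[0,0,0]],
    [[0,0,0],[0,0,0]]
  ]
}}

```text
time_s: 29.9
tool_pos: [0.5639, -0.4255, 0.0812]
tool_rot: [-90.0, 0.0, -56.8]
force: [0.1, -0.0, 1.5]
grip_width: 0.0479
```

{"name": "carry_out", "arguments": {
  "targets": [
    [[0,0,0],[0,0,0]],
    [[0,0,0],[0,0,0]],
    [[0,0,0],[0,0,0]],
    [[0,0,0],[0,0,0]],
    [[0,0,0],[0,0,0]]
  ],
  "jaw": 0
}}

```text
time_s: 30.4
tool_pos: [0.5638, -0.4257, 0.0816]
tool_rot: [-90.0, -0.0, -56.8]
force: [-0.8, 1.9, 3.5]
grip_width: 0.0254
```

```bash
python3 - <<'E'
from h import *
p,R=tool();print(p,env.get_obs()['grip_width'])
plan((p[0],p[1],.26,-57,40),(.584,-.1493,.26,-57,30))
E
```

```text
[ 0.56381702 -0.42572285  0.08156053] 0.025431476792095
[[[0.0, -35.7, 0.0], [-0.01, 0.03, 0.0]], [[0.0, -35.7, 0.0], [-0.01, 0.03, 0.0]], [[0.0, -35.7, 0.0], [-0.01, 0.03, 0.0]], [[0.0, -35.7, 0.0], [-0.01, 0.04, 0.0]], [[0.0, -35.6, 0.1], [-0.0, 0.03, 0.01]], [[-22.1, -0.0, 16.7], [-0.0, 0.0, -0.0]], [[-22.1, -0.0, 16.8], [-0.0, 0.0, -0.0]], [[-22.1, -0.0, 16.7], [-0.0, 0.0, -0.0]], [[-22.1, -0.0, 16.8], [-0.0, 0.0, -0.0]], [[-22.1, -0.0, 16.7], [-0.0, 0.0, -0.0]], [[-22.1, -0.0, 16.8], [-0.0, 0.0, -0.0]], [[-22.0, -0.0, 16.7], [-0.0, 0.0, -0.0]]]
[[[-22.1, -0.0, 16.8], [-0.0, 0.0, -0.0]], [[-22.0, -0.0, 16.7], [-0.0, 0.0, -0.0]], [[-22.1, -0.0, 16.8], [-0.0, 0.0, -0.0]]]
```

{"name": "carry_out", "arguments": {
  "targets": [
    [[0,-20,0],[0,0,0]],
    [[0,-40,0],[0,0,0]],
    [[0,-40,0],[0,0,0]],
    [[0,-40,0],[0,0,0]],
    [[0,-30,0],[0,0,0]],
    [[-11,-10,8.4],[0,0,0]],
    [[-22,0,16.7],[0,0,0]],
    [[-22,0,16.7],[0,0,0]],
    [[-22,0,16.7],[0,0,0]],
    [[-22,0,16.7],[0,0,0]],
    [[-22,0,16.7],[0,0,0]],
    [[-22,0,16.7],[0,0,0]]
  ]
}}

```text
time_s: 31.6
tool_pos: [0.5754, -0.2436, 0.2582]
tool_rot: [-90.1, 0.2, -56.8]
force: [0.6, -0.0, -3.3]
grip_width: 0.0251
```

{"name": "carry_out", "arguments": {
  "targets": [
    [[-22,0,16.7],[0,0,0]],
    [[-22,0,16.7],[0,0,0]],
    [[-22,0,16.7],[0,0,0]],
    [[-12,0,9],[0,0,0]],
    [[0,0,0],[0,0,0]],
    [[0,0,0],[0,0,0]],
    [[0,0,0],[0,0,0]],
    [[0,0,0],[0,0,0]]
  ]
}}

```text
time_s: 32.4
tool_pos: [0.5827, -0.1512, 0.2607]
tool_rot: [-90.0, -0.0, -57.0]
force: [-0.3, 0.0, -4.0]
grip_width: 0.0256
```

```bash
python3 - <<'E'
from h import *
o=env.get_obs();print(o['tool_pos'].round(4),o['tool_rot'],o['time_s'])
plan((.584,-.1493,.159,-57,25))
E
```

```text
[ 0.5827 -0.1512  0.2607] [-9.00301316e+01 -3.50979751e-02 -5.70164736e+01] 32.4
[[[-0.2, 20.3, 0.4], [0.01, -0.0, 0.01]], [[-0.2, 20.4, 0.4], [0.01, -0.0, 0.01]], [[-0.2, 20.3, 0.5], [0.0, -0.01, 0.01]], [[-0.1, 20.4, 0.4], [0.01, -0.0, 0.0]], [[-0.2, 20.3, 0.5], [0.0, -0.01, 0.01]]]
```

{"name": "carry_out", "arguments": {
  "targets": [
    [[0,20,0],[0,0,0]],
    [[0,25,0],[0,0,0]],
    [[0,25,0],[0,0,0]],
    [[0,22,0],[0,0,0]],
    [[0,9,0],[0,0,0]],
    [[0,2,0],[0,0,0]],
    [[0,2,0],[0,0,0]],
    [[0,0,0],[0,0,0]],
    [[0,0,0],[0,0,0]]
  ]
}}

```text
time_s: 33.3
tool_pos: [0.5838, -0.1493, 0.1569]
tool_rot: [-89.9, -0.1, -56.8]
force: [-0.3, 0.7, -4.5]
grip_width: 0.025
```

{"name": "carry_out", "arguments": {
  "targets": [
    [[0,1,0],[0,0,0]],
    [[0,1,0],[0,0,0]],
    [[0,1,0],[0,0,0]],
    [[0,0,0],[0,0,0]],
    [[0,0,0],[0,0,0]]
  ]
}}

```text
time_s: 33.8
tool_pos: [0.5835, -0.1489, 0.1533]
tool_rot: [-89.9, -0.0, -56.8]
force: [-1.3, 0.8, 0.4]
grip_width: 0.0258
```

{"name": "carry_out", "arguments": {
  "targets": [
    [[0,0,0],[0,0,0]],
    [[0,0,0],[0,0,0]],
    [[0,0,0],[0,0,0]],
    [[0,-10,0],[0,0,0]],
    [[0,-20,0],[0,0,0]],
    [[0,-30,0],[0,0,0]],
    [[0,-30,0],[0,0,0]],
    [[0,-30,0],[0,0,0]],
    [[0,0,0],[0,0,0]],
    [[0,0,0],[0,0,0]]
  ],
  "jaw": 0.45
}}

```text
time_s: 34.8
tool_pos: [0.5835, -0.1494, 0.2739]
tool_rot: [-89.9, -0.1, -56.9]
force: [0.1, 0.4, -0.8]
grip_width: 0.0392
```

```bash
python3 - <<'E'
from h import *
T,im=look('wrist','w12'); o=env.get_obs();print(T[0].round(4),o['tool_rot'],o['time_s'],o['force'])
_,b=look('side','d12');
plan((.4725,-.4075,.2,-57,36))
E
```

```text
[ 0.5835 -0.1494  0.2739] [-9.00000967e+01  1.54298862e-02 -5.68470872e+01] 34.85 [-6.76340735e-01 -1.21928701e-01 -4.09441881e-04]
[[[17.4, 8.0, -25.9], [0.01, 0.02, -0.01]], [[17.4, 8.0, -25.9], [0.01, 0.02, -0.01]], [[17.4, 8.0, -26.0], [0.01, 0.02, -0.01]], [[17.4, 8.0, -25.9], [0.01, 0.02, -0.01]], [[17.4, 8.0, -25.9], [0.0, 0.02, -0.0]], [[17.4, 8.0, -25.9], [0.01, 0.02, -0.01]], [[17.4, 8.0, -26.0], [0.0, 0.01, -0.0]], [[17.4, 7.9, -25.9], [0.01, 0.02, -0.01]], [[17.5, 8.0, -26.0], [0.0, 0.01, -0.0]]]
```

View pics/w12.png

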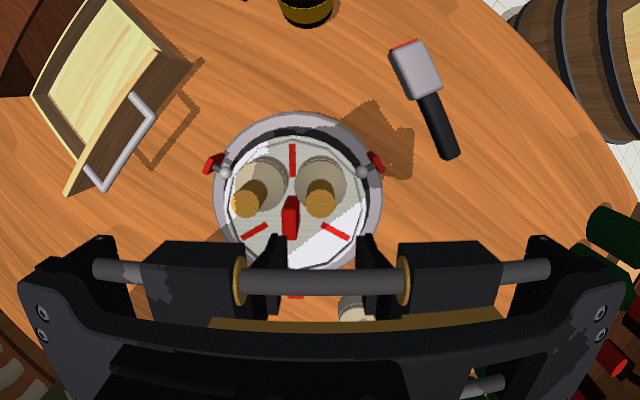

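View pics/d12.png

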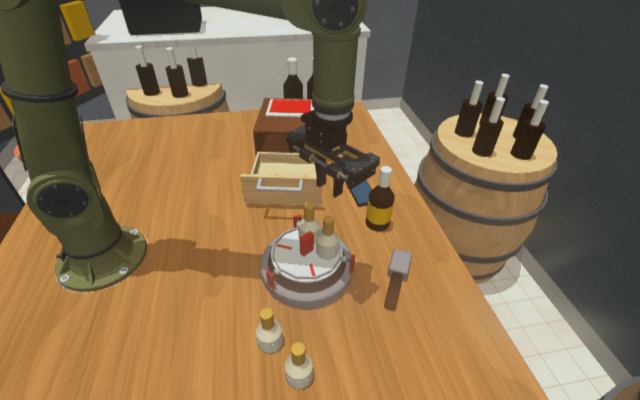

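Two bottles stand well on the plate. Next bottle B.

{"name": "carry_out", "arguments": {
  "targets": [
    [[17.4,0,-26],[0,0,0]],
    [[17.4,0,-26],[0,0,0]],
    [[17.4,0,-26],[0,0,0]],
    [[17.4,0,-26],[0,0,0]],
    [[17.4,0,-26],[0,0,0]],
    [[17.4,20,-26],[0,0,0]],
    [[17.4,20,-26],[0,0,0]],
    [[17.4,20,-26],[0,0,0]],
    [[17.4,13,-26],[0,0,0]],
    [[0,0,0],[0,0,0]],
    [[0,0,0],[0,0,0]],
    [[0,0,0],[0,0,0]]
  ],
  "jaw": 0.55
}}

```text
time_s: 36.1
tool_pos: [0.4737, -0.4069, 0.1994]
tool_rot: [-90.0, 0.1, -56.8]
force: [-0.2, 0.5, 0.1]
grip_width: 0.0476
```

{"name": "carry_out", "arguments": {
  "targets": [
    [[0,0,0],[0,0,0]],
    [[0,0,0],[0,0,0]]
  ]
}}

```text
time_s: 36.3
tool_pos: [0.4739, -0.4071, 0.2001]
tool_rot: [-90.0, -0.0, -56.7]
force: [0.3, 0.2, -0.4]
grip_width: 0.0481
```

```bash
python3 - <<'E'
from h import *
T,im=look('wrist','w13'); o=env.get_obs();print(T[0].round(4),o['tool_rot'],o['time_s'])
print(proj('wrist',[.4725,-.4075,.112],T))
cv2.imwrite('pics/z16.png',cv2.resize(im[145:245,270:370,::-1],None,fx=6,fy=6,interpolation=cv2.INTER_CUBIC))
plan((.4725,-.4075,.081,-57,24))
E
```

```text
[ 0.4739 -0.4071  0.2001] [-8.99587865e+01 -1.95878217e-02 -5.67441447e+01] 36.35
[[321.5384123  207.17305513]]
[[[-0.1, 23.8, -0.2], [-0.01, 0.05, 0.0]], [[-0.1, 23.8, -0.2], [-0.01, 0.05, 0.0]], [[-0.1, 23.8, -0.2], [-0.01, 0.05, 0.01]], [[-0.1, 23.8, -0.3], [-0.01, 0.05, 0.0]], [[-0.2, 23.9, -0.2], [-0.0, 0.06, 0.01]]]
```

View pics/z16.png

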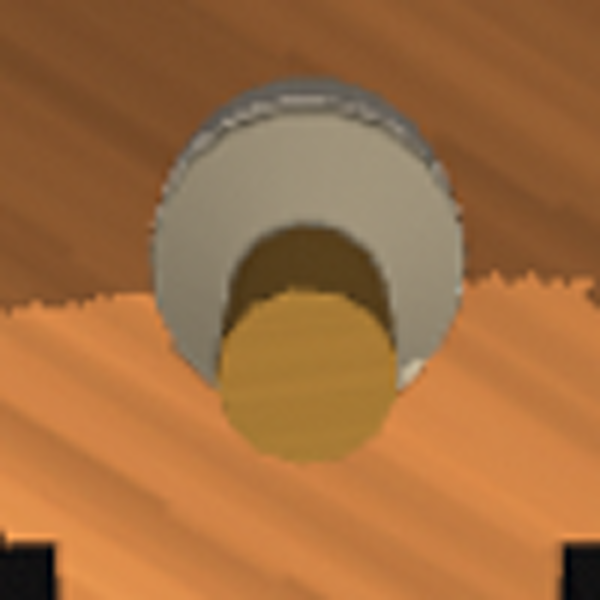

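{"name": "carry_out", "arguments": {
  "targets": [
    [[-0.1,24,-0.2],[0,0,0]],
    [[-0.1,24,-0.2],[0,0,0]],
    [[-0.1,24,-0.2],[0,0,0]],
    [[-0.1,24,-0.2],[0,0,0]],
    [[-0.1,23,-0.2],[0,0,0]],
    [[0,0,0],[0,0,0]],
    [[0,0,0],[0,0,0]]
  ]
}}

```text
time_s: 37.05
tool_pos: [0.4721, -0.4081, 0.0812]
tool_rot: [-90.0, 0.0, -56.8]
force: [-0.5, -0.3, 0.8]
grip_width: 0.0482
```

{"name": "carry_out", "arguments": {
  "targets": [
    [[0,0,0],[0,0,0]],
    [[0,0,0],[0,0,0]],
    [[0,0,0],[0,0,0]],
    [[0,0,0],[0,0,0]],
    [[0,0,0],[0,0,0]]
  ],
  "jaw": 0
}}

```text
time_s: 37.55
tool_pos: [0.4721, -0.4084, 0.0815]
tool_rot: [-90.0, -0.0, -56.8]
force: [-0.0, 1.4, 3.8]
grip_width: 0.0252
```

```bash
python3 - <<'E'
from h import *
p,R=tool();print(p,env.get_obs()['grip_width'])
plan((p[0],p[1],.26,-57,40),(.5222,-.1899,.26,-57,30))
E
```

```text
[ 0.47205508 -0.40840961  0.08149353] 0.025170863216847417
[[[0.0, -35.7, 0.0], [-0.01, 0.03, 0.01]], [[0.0, -35.7, 0.0], [-0.01, 0.03, 0.01]], [[0.0, -35.7, 0.0], [-0.01, 0.03, 0.0]], [[0.0, -35.7, 0.0], [-0.01, 0.04, 0.01]], [[0.1, -35.7, 0.1], [-0.0, 0.03, 0.0]], [[-19.5, -0.0, 20.1], [-0.0, 0.0, 0.0]], [[-19.5, -0.0, 20.1], [-0.0, 0.0, 0.0]], [[-19.5, -0.0, 20.1], [-0.0, 0.0, 0.0]], [[-19.5, -0.0, 20.1], [-0.0, 0.0, 0.0]], [[-19.5, -0.0, 20.2], [-0.0, 0.0, 0.0]], [[-19.5, -0.0, 20.1], [-0.0, 0.0, 0.0]], [[-19.5, -0.0, 20.2], [-0.0, 0.0, 0.0]]]
[[[-19.5, -0.0, 20.1], [-0.0, 0.0, 0.0]]]
```

{"name": "carry_out", "arguments": {
  "targets": [
    [[0,-20,0],[0,0,0]],
    [[0,-40,0],[0,0,0]],
    [[0,-40,0],[0,0,0]],
    [[0,-40,0],[0,0,0]],
    [[0,-30,0],[0,0,0]],
    [[-10,-10,10],[0,0,0]],
    [[-19.5,0,20.2],[0,0,0]],
    [[-19.5,0,20.2],[0,0,0]],
    [[-19.5,0,20.2],[0,0,0]],
    [[-19.5,0,20.2],[0,0,0]],
    [[-19.5,0,20.2],[0,0,0]],
    [[-19.5,0,20.2],[0,0,0]]
  ]
}}

```text
time_s: 38.75
tool_pos: [0.5118, -0.229, 0.26]
tool_rot: [-90.0, 0.1, -56.9]
force: [0.9, -0.3, -2.4]
grip_width: 0.0253
```

{"name": "carry_out", "arguments": {
  "targets": [
    [[-19.5,0,20],[0,0,0]],
    [[-9.5,0,10],[0,0,0]],
    [[0,0,0],[0,0,0]],
    [[0,0,0],[0,0,0]],
    [[0,0,0],[0,0,0]],
    [[0,0,0],[0,0,0]],
    [[0,0,0],[0,0,0]]
  ]
}}

```text
time_s: 39.45
tool_pos: [0.521, -0.1907, 0.2608]
tool_rot: [-90.0, -0.0, -57.0]
force: [0.2, 0.7, -2.6]
grip_width: 0.0255
```

{"name": "carry_out", "arguments": {
  "targets": [
    [[0,20,0],[0,0,0]],
    [[0,25,0],[0,0,0]],
    [[0,25,0],[0,0,0]],
    [[0,22,0],[0,0,0]],
    [[0,9,0],[0,0,0]],
    [[0,2,0],[0,0,0]],
    [[0,2,0],[0,0,0]],
    [[0,0,0],[0,0,0]],
    [[0,0,0],[0,0,0]]
  ]
}}

```text
time_s: 40.35
tool_pos: [0.5221, -0.1898, 0.1568]
tool_rot: [-89.9, -0.1, -56.8]
force: [-0.6, 0.4, -3.0]
grip_width: 0.0251
```

{"name": "carry_out", "arguments": {
  "targets": [
    [[0,1,0],[0,0,0]],
    [[0,1,0],[0,0,0]],
    [[0,1,0],[0,0,0]],
    [[0,0.5,0],[0,0,0]],
    [[0,0,0],[0,0,0]],
    [[0,0,0],[0,0,0]]
  ]
}}

```text
time_s: 40.95
tool_pos: [0.5218, -0.1896, 0.1532]
tool_rot: [-89.9, -0.0, -56.8]
force: [-2.0, 0.5, 5.8]
grip_width: 0.0254
```

{"name": "carry_out", "arguments": {
  "targets": [
    [[0,0,0],[0,0,0]],
    [[0,0,0],[0,0,0]],
    [[0,0,0],[0,0,0]],
    [[0,-10,0],[0,0,0]],
    [[0,-20,0],[0,0,0]],
    [[0,-30,0],[0,0,0]],
    [[0,-30,0],[0,0,0]],
    [[0,-30,0],[0,0,0]],
    [[0,0,0],[0,0,0]],
    [[0,0,0],[0,0,0]]
  ],
  "jaw": 0.45
}}

```text
time_s: 41.95
tool_pos: [0.5218, -0.1897, 0.2732]
tool_rot: [-89.9, -0.1, -56.8]
force: [0.2, 0.6, -0.6]
grip_width: 0.0391
```

```bash
python3 - <<'E'
from h import *
T,im=look('wrist','w14'); o=env.get_obs();print(T[0].round(4),o['tool_rot'],o['time_s'],o['force'])
_,b=look('side','d14');
plan((.4205,-.323,.2,-57,36))
E
```

```text
[ 0.5218 -0.1897  0.2732] [-9.00085283e+01  2.45168356e-02 -5.68392370e+01] 42.0 [ 0.21766026  0.05231755 -0.09073401]
[[[9.5, 11.9, -26.2], [0.01, 0.03, -0.01]], [[9.5, 11.9, -26.2], [0.01, 0.03, -0.01]], [[9.6, 11.9, -26.2], [0.01, 0.03, -0.01]], [[9.6, 11.9, -26.2], [0.01, 0.02, -0.01]], [[9.5, 11.9, -26.1], [0.01, 0.03, -0.01]], [[9.6, 11.9, -26.2], [0.0, 0.02, -0.02]]]
```

View pics/w14.png

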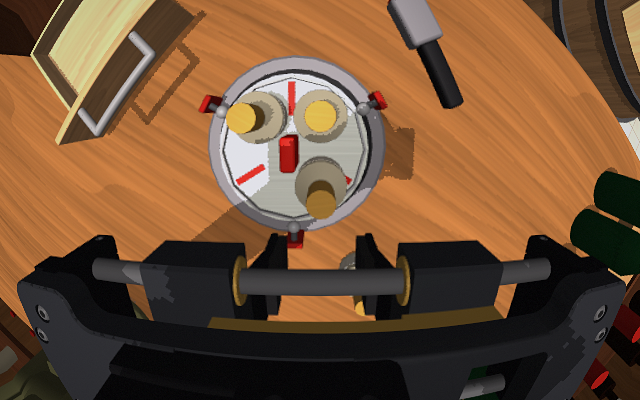

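View pics/d14.png

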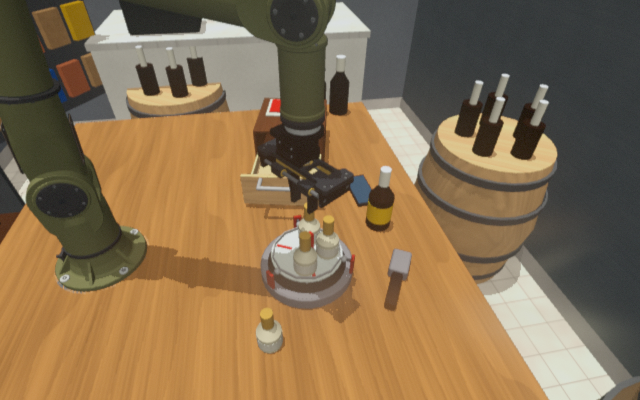

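Three stand on the plate. Last bottle A at (≈0.42, −0.32), side image (267,333), unmoved.

{"name": "carry_out", "arguments": {
  "targets": [
    [[6,0,-16],[0,0,0]],
    [[9.5,0,-26],[0,0,0]],
    [[9.5,0,-26],[0,0,0]],
    [[9.5,0,-26],[0,0,0]],
    [[9.5,20,-26],[0,0,0]],
    [[9.5,25,-26],[0,0,0]],
    [[3.5,20,-11],[0,0,0]],
    [[0,8,0],[0,0,0]],
    [[0,0,0],[0,0,0]],
    [[0,0,0],[0,0,0]],
    [[0,0,0],[0,0,0]],
    [[0,0,0],[0,0,0]]
  ],
  "jaw": 0.55
}}

```text
time_s: 43.25
tool_pos: [0.4221, -0.3228, 0.2001]
tool_rot: [-90.0, -0.1, -56.8]
force: [0.4, -0.0, -0.6]
grip_width: 0.0478
```

```bash
python3 - <<'E'
from h import *
T,im=look('wrist','w15'); o=env.get_obs();print(T[0].round(4),o['tool_rot'],o['time_s'],o['qpos'].round(0))
print(proj('wrist',[.4205,-.323,.112],T))
cv2.imwrite('pics/z17.png',cv2.resize(im[145:245,270:370,::-1],None,fx=6,fy=6,interpolation=cv2.INTER_CUBIC))
plan((.4205,-.323,.081,-57,24))
E
```

```text
[ 0.4221 -0.3228  0.2001] [-8.99547513e+01 -5.82502646e-02 -5.67725618e+01] 43.3 [ -6.   5.  43. 103.  -3.  73. -19.]
[[321.14970246 207.28728146]]
[[[-0.2, 23.8, -0.3], [-0.01, 0.05, 0.01]], [[-0.1, 23.8, -0.3], [-0.01, 0.04, 0.01]], [[-0.2, 23.8, -0.2], [-0.01, 0.05, 0.01]], [[-0.1, 23.8, -0.3], [-0.01, 0.04, 0.01]], [[-0.2, 23.8, -0.2], [-0.01, 0.05, 0.02]]]
```

View pics/z17.png

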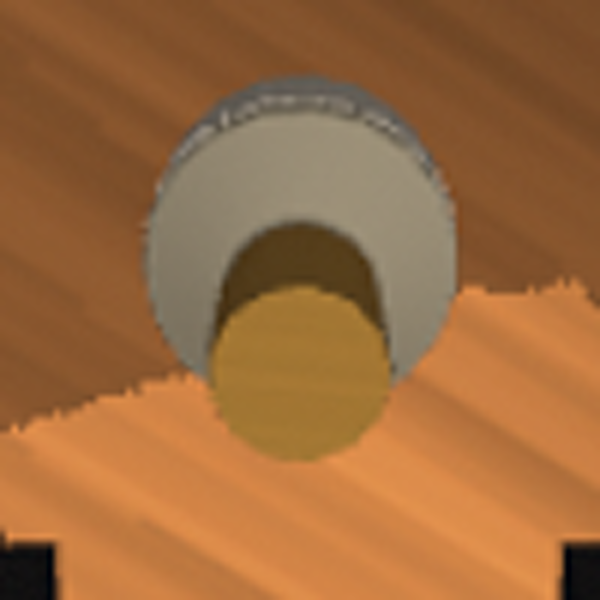

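{"name": "carry_out", "arguments": {
  "targets": [
    [[-0.2,24,-0.2],[0,0,0]],
    [[-0.2,24,-0.2],[0,0,0]],
    [[-0.2,24,-0.2],[0,0,0]],
    [[-0.2,24,-0.2],[0,0,0]],
    [[-0.2,23,-0.2],[0,0,0]],
    [[0,0,0],[0,0,0]],
    [[0,0,0],[0,0,0]]
  ]
}}

```text
time_s: 44.0
tool_pos: [0.42, -0.3229, 0.0808]
tool_rot: [-90.0, -0.0, -56.8]
force: [0.1, -0.4, 0.6]
grip_width: 0.0478
```

{"name": "carry_out", "arguments": {
  "targets": [
    [[0,0,0],[0,0,0]],
    [[0,0,0],[0,0,0]],
    [[0,0,0],[0,0,0]],
    [[0,0,0],[0,0,0]],
    [[0,0,0],[0,0,0]]
  ],
  "jaw": 0
}}

```text
time_s: 44.5
tool_pos: [0.4201, -0.3228, 0.0809]
tool_rot: [-90.0, -0.0, -56.8]
force: [-0.2, 0.9, 3.7]
grip_width: 0.0251
```

```bash
python3 - <<'E'
from h import *
p,R=tool();print(p,env.get_obs()['grip_width'])
plan((p[0],p[1],.26,-57,40),(.486,-.1347,.26,-57,30))
E
```

```text
[ 0.4201187  -0.32282877  0.08087031] 0.025140886698296342
[[[0.0, -35.8, 0.0], [-0.01, 0.03, 0.0]], [[0.0, -35.8, 0.0], [-0.01, 0.03, 0.01]], [[0.0, -35.8, 0.0], [-0.01, 0.04, 0.0]], [[0.0, -35.9, 0.0], [-0.01, 0.03, 0.01]], [[0.0, -35.8, 0.1], [-0.01, 0.04, 0.0]], [[-17.4, -0.0, 22.5], [0.0, -0.0, 0.0]], [[-17.4, -0.0, 22.5], [0.0, -0.0, 0.0]], [[-17.4, -0.0, 22.5], [0.0, -0.0, 0.0]], [[-17.4, -0.0, 22.5], [0.0, -0.0, 0.0]], [[-17.4, -0.0, 22.6], [0.0, -0.0, 0.0]], [[-17.4, -0.0, 22.5], [0.0, -0.0, 0.0]], [[-17.5, -0.0, 22.6], [0.0, -0.0, 0.0]]]
```

{"name": "carry_out", "arguments": {
  "targets": [
    [[0,-20,0],[0,0,0]],
    [[0,-40,0],[0,0,0]],
    [[0,-40,0],[0,0,0]],
    [[0,-40,0],[0,0,0]],
    [[0,-30,0],[0,0,0]],
    [[-8.5,-20,11],[0,0,0]],
    [[-17,0,22],[0,0,0]],
    [[-17,0,22],[0,0,0]],
    [[-17,0,22],[0,0,0]],
    [[-17,0,22],[0,0,0]],
    [[-17,0,22],[0,0,0]],
    [[-17,0,22],[0,0,0]]
  ]
}}

```text
time_s: 45.7
tool_pos: [0.4787, -0.151, 0.2694]
tool_rot: [-90.1, 0.1, -56.8]
force: [0.1, -0.5, -2.9]
grip_width: 0.0256
```

{"name": "carry_out", "arguments": {
  "targets": [
    [[-11.5,0,15],[0,0,0]],
    [[0,0,0],[0,0,0]],
    [[0,0,0],[0,0,0]],
    [[0,0,0],[0,0,0]],
    [[0,0,0],[0,0,0]],
    [[0,0,0],[0,0,0]],
    [[0,0,0],[0,0,0]]
  ]
}}

```text
time_s: 46.4
tool_pos: [0.4851, -0.1348, 0.2703]
tool_rot: [-90.0, 0.0, -56.9]
force: [0.7, 0.3, -2.7]
grip_width: 0.0257
```

{"name": "carry_out", "arguments": {
  "targets": [
    [[0,20,0],[0,0,0]],
    [[0,25,0],[0,0,0]],
    [[0,25,0],[0,0,0]],
    [[0,25,0],[0,0,0]],
    [[0,15,0],[0,0,0]],
    [[0,2,0],[0,0,0]],
    [[0,2,0],[0,0,0]],
    [[0,0,0],[0,0,0]],
    [[0,0,0],[0,0,0]]
  ]
}}

```text
time_s: 47.3
tool_pos: [0.4861, -0.1344, 0.1573]
tool_rot: [-89.9, -0.1, -56.8]
force: [0.1, 0.7, -2.9]
grip_width: 0.025
```

{"name": "carry_out", "arguments": {
  "targets": [
    [[0,1,0],[0,0,0]],
    [[0,1,0],[0,0,0]],
    [[0,1,0],[0,0,0]],
    [[0,0,0],[0,0,0]],
    [[0,0,0],[0,0,0]]
  ]
}}

```text
time_s: 47.8
tool_pos: [0.4853, -0.1343, 0.1532]
tool_rot: [-90.0, 0.0, -56.8]
force: [0.4, 0.0, -3.4]
grip_width: 0.0252
```

{"name": "carry_out", "arguments": {
  "targets": [
    [[0,0.7,0],[0,0,0]],
    [[0,0.5,0],[0,0,0]],
    [[0,0,0],[0,0,0]],
    [[0,0,0],[0,0,0]]
  ]
}}

```text
time_s: 48.2
tool_pos: [0.4856, -0.1342, 0.1528]
tool_rot: [-90.0, -0.0, -56.8]
force: [-3.4, 0.4, 5.3]
grip_width: 0.0251
```

{"name": "carry_out", "arguments": {
  "targets": [
    [[0,0,0],[0,0,0]],
    [[0,0,0],[0,0,0]],
    [[0,0,0],[0,0,0]],
    [[0,-10,0],[0,0,0]],
    [[0,-20,0],[0,0,0]],
    [[0,-30,0],[0,0,0]],
    [[0,-30,0],[0,0,0]],
    [[0,-30,0],[0,0,0]],
    [[0,0,0],[0,0,0]],
    [[0,0,0],[0,0,0]]
  ],
  "jaw": 0.45
}}

```text
time_s: 49.2
tool_pos: [0.4857, -0.1344, 0.2729]
tool_rot: [-89.9, -0.1, -56.8]
force: [-0.0, 0.1, -0.1]
grip_width: 0.0393
```

```bash
python3 - <<'E'
from h import *
T,im=look('wrist','w16'); o=env.get_obs();print(T[0].round(4),o['tool_rot'],o['time_s'],o['force'],o['qpos'].round(0))
_,b=look('side','d16');look('scene','s16')
E
```

```text
[ 0.4857 -0.1344  0.2729] [-9.00038269e+01  1.52337323e-02 -5.68393277e+01] 49.25 [-0.2948614   1.01099456  0.26912396] [-19.  -2.  31. 100.   1.  81. -45.]
```

View pics/w16.png

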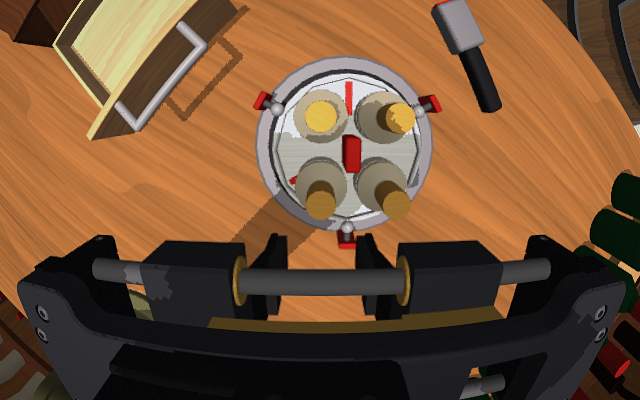

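View pics/d16.png

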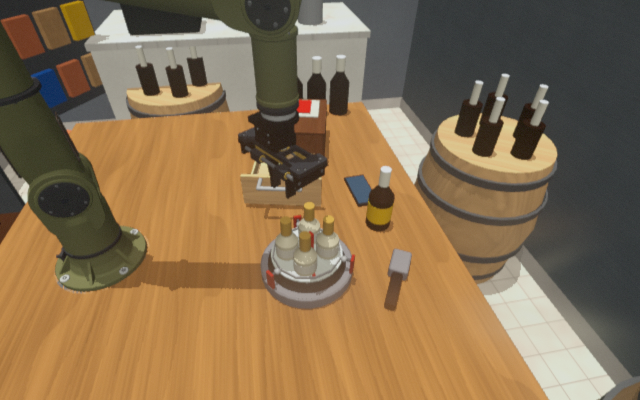

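View pics/s16.png

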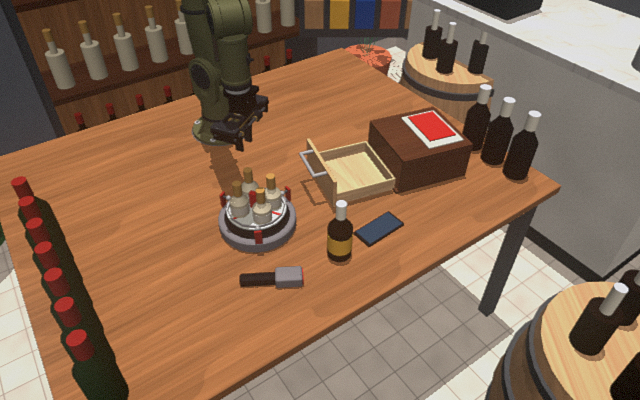

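```bash
python3 - <<'E'
from h import *
plan((.488,.073,.27,77.5,30))
E
```

```text
[[[-10.1, 0.1, 6.8], [-0.0, -7.9, -0.01]], [[-9.1, 0.1, 8.2], [-0.0, -7.9, -0.01]], [[-7.8, 0.1, 9.3], [-0.0, -7.9, -0.01]], [[-6.5, 0.0, 10.3], [-0.0, -7.9, -0.01]], [[-5.0, 0.0, 11.1], [-0.0, -7.9, -0.01]], [[-3.4, 0.1, 11.7], [-0.0, -7.9, -0.01]], [[-1.8, 0.0, 12.0], [-0.0, -7.9, -0.01]], [[-0.1, 0.1, 12.2], [-0.0, -7.9, -0.01]], [[1.5, 0.0, 12.1], [-0.0, -7.9, -0.01]], [[3.2, 0.1, 11.8], [-0.0, -7.9, -0.0]], [[4.8, 0.0, 11.2], [-0.0, -7.91, -0.01]], [[6.3, 0.1, 10.4], [-0.0, -7.9, -0.0]]]
[[[7.6, 0.0, 9.5], [-0.0, -7.91, -0.01]], [[8.9, 0.1, 8.3], [-0.0, -7.9, -0.0]], [[9.9, 0.0, 7.1], [-0.0, -7.91, -0.0]], [[10.8, 0.1, 5.6], [-0.01, -7.9, -0.01]], [[11.6, 0.0, 4.0], [-0.0, -7.91, -0.0]]]
```

{"name": "carry_out", "arguments": {
  "targets": [
    [[-10,0,7],[0,-7.9,0]],
    [[-9,0,8.2],[0,-7.9,0]],
    [[-7.8,0,9.3],[0,-7.9,0]],
    [[-6.5,0,10.3],[0,-7.9,0]],
    [[-5,0,11],[0,-7.9,0]],
    [[-3.4,0,11.7],[0,-7.9,0]],
    [[-1.8,0,12],[0,-7.9,0]],
    [[0,0,12.2],[0,-7.9,0]],
    [[1.5,0,12],[0,-7.9,0]],
    [[3.2,0,11.8],[0,-7.9,0]],
    [[4.8,0,11.2],[0,-7.9,0]],
    [[6.3,0,10.4],[0,-7.9,0]]
  ],
  "jaw": 0.42
}}

```text
time_s: 50.55
tool_pos: [0.4875, 0.0121, 0.2708]
tool_rot: [-89.9, 0.1, 38.3]
force: [-0.3, 0.1, -0.1]
grip_width: 0.0365
```

{"name": "carry_out", "arguments": {
  "targets": [
    [[7.6,0,9.5],[0,-7.9,0]],
    [[9,0,8.3],[0,-7.9,0]],
    [[10,0,7],[0,-7.9,0]],
    [[10.8,0,5.6],[0,-7.9,0]],
    [[11.6,0,4],[0,-7.9,0]],
    [[0,0,0],[0,0,0]],
    [[0,0,0],[0,0,0]],
    [[0,0,0],[0,0,0]],
    [[0,0,0],[0,0,0]]
  ]
}}

```text
time_s: 51.45
tool_pos: [0.4893, 0.0718, 0.2719]
tool_rot: [-90.0, 0.0, 77.3]
force: [-0.7, 0.5, 0.3]
grip_width: 0.0367
```

```bash
python3 - <<'E'
from h import *
T,im=look('wrist','w17'); o=env.get_obs();print(T[0].round(4),o['tool_rot'],o['time_s'],o['qpos'].round(0))
plan((.488,.073,.094,78,22))
E
```

```text
[0.4893 0.0718 0.2719] [-8.99994026e+01  1.21392133e-03  7.73297587e+01] 51.5 [-34.  -3.  22. 101.   1.  81.  65.]
[[[0.1, 19.8, 0.2], [-0.0, -0.07, -0.0]], [[0.1, 19.8, 0.2], [-0.0, -0.08, -0.0]], [[0.1, 19.8, 0.2], [-0.0, -0.07, -0.0]], [[0.1, 19.8, 0.2], [-0.0, -0.08, -0.0]], [[0.1, 19.8, 0.1], [-0.0, -0.07, -0.0]], [[0.1, 19.8, 0.2], [-0.0, -0.08, -0.0]], [[0.0, 19.7, 0.1], [-0.0, -0.07, -0.0]], [[0.1, 19.8, 0.2], [-0.0, -0.08, -0.0]], [[0.0, 19.7, 0.1], [-0.0, -0.07, -0.0]]]
```

View pics/w17.png

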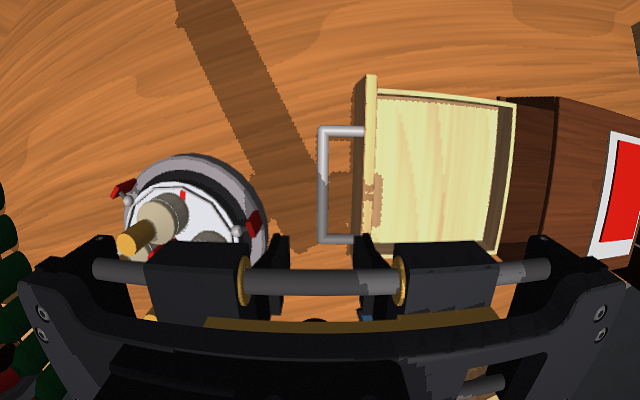

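{"name": "carry_out", "arguments": {
  "targets": [
    [[0,20,0],[0,0,0]],
    [[0,25,0],[0,0,0]],
    [[0,25,0],[0,0,0]],
    [[0,25,0],[0,0,0]],
    [[0,25,0],[0,0,0]],
    [[0,20,0],[0,0,0]],
    [[0,18,0],[0,0,0]],
    [[0,12,0],[0,0,0]],
    [[0,7,0],[0,0,0]],
    [[0,0,0],[0,0,0]],
    [[0,0,0],[0,0,0]]
  ]
}}

```text
time_s: 52.6
tool_pos: [0.4899, 0.0728, 0.0957]
tool_rot: [-90.1, -0.0, 77.4]
force: [-0.0, -0.9, 0.6]
grip_width: 0.0365
```

{"name": "carry_out", "arguments": {
  "targets": [
    [[0,0,0],[0,0,0]],
    [[0,0,0],[0,0,0]],
    [[0,0,0],[0,0,0]],
    [[0,0,0],[0,0,0]],
    [[0,0,0],[0,0,0]]
  ],
  "jaw": 0,
  "squeeze": 25
}}

```text
time_s: 53.1
tool_pos: [0.4896, 0.073, 0.0953]
tool_rot: [-90.0, -0.0, 77.5]
force: [-1.0, 0.4, 1.4]
grip_width: 0.011
```

{"name": "carry_out", "arguments": {
  "targets": [
    [[8,0,0],[0,0,0]],
    [[18,0,0],[0,0,0]],
    [[20,0,0],[0,0,0]],
    [[20,0,0],[0,0,0]],
    [[20,0,0],[0,0,0]],
    [[20,0,0],[0,0,0]],
    [[20,0,0],[0,0,0]],
    [[20,0,0],[0,0,0]],
    [[20,0,0],[0,0,0]],
    [[20,0,0],[0,0,0]],
    [[15,0,0],[0,0,0]],
    [[8,0,0],[0,0,0]]
  ]
}}

```text
time_s: 54.3
tool_pos: [0.5379, 0.2784, 0.0954]
tool_rot: [-90.3, -0.1, 77.5]
force: [8.2, -4.7, -0.1]
grip_width: 0.0112
```

{"name": "carry_out", "arguments": {
  "targets": [
    [[6,0,0],[0,0,0]],
    [[4,0,0],[0,0,0]],
    [[4,0,0],[0,0,0]],
    [[3,0,0],[0,0,0]],
    [[0,0,0],[0,0,0]],
    [[0,0,0],[0,0,0]],
    [[0,0,0],[0,0,0]]
  ]
}}

```text
time_s: 55.0
tool_pos: [0.5411, 0.292, 0.0954]
tool_rot: [-90.3, 0.1, 77.4]
force: [6.4, -5.1, 1.5]
grip_width: 0.011
```

{"name": "carry_out", "arguments": {
  "targets": [
    [[2,0,0],[0,0,0]],
    [[0,0,0],[0,0,0]],
    [[-2,0,0],[0,0,0]],
    [[0,0,0],[0,0,0]]
  ]
}}

```text
time_s: 55.4
tool_pos: [0.5411, 0.292, 0.0954]
tool_rot: [-90.3, 0.0, 77.3]
force: [6.6, -5.7, 0.5]
grip_width: 0.0111
```

{"name": "carry_out", "arguments": {
  "targets": [
    [[0,0,0],[0,0,0]],
    [[0,0,0],[0,0,0]],
    [[0,0,0],[0,0,0]],
    [[0,0,0],[0,0,0]],
    [[0,-15,0],[0,0,0]],
    [[0,-25,0],[0,0,0]],
    [[0,-30,0],[0,0,0]],
    [[0,-30,0],[0,0,0]],
    [[0,-30,0],[0,0,0]],
    [[0,-30,0],[0,0,0]],
    [[0,0,0],[0,0,0]],
    [[0,0,0],[0,0,0]]
  ],
  "jaw": 0.42
}}

```text
time_s: 56.6
tool_pos: [0.5387, 0.2936, 0.2568]
tool_rot: [-90.1, -0.1, 77.5]
force: [-0.9, -0.0, -0.1]
grip_width: 0.0361
```

```bash
python3 - <<'E'
from h import *
T,im=look('wrist','w18'); o=env.get_obs();print(T[0].round(4),o['tool_rot'],o['time_s'],o['force'])
_,a=look('side','d18');_,b=look('scene','s18')
A=cv2.resize(a[195:315,240:380,::-1],None,fx=4,fy=4,interpolation=cv2.INTER_CUBIC);B=cv2.resize(b[80:260,190:480,::-1],None,fx=2.7,fy=2.7,interpolation=cv2.INTER_CUBIC)
cv2.imwrite('pics/z18.png',A);cv2.imwrite('pics/z19.png',B)
E
```

```text
[0.5387 0.2936 0.2568] [-8.99985167e+01 -2.52295402e-02  7.74663689e+01] 56.65 [ 0.04824161  0.52288624 -1.11775859]
```

View pics/w18.png

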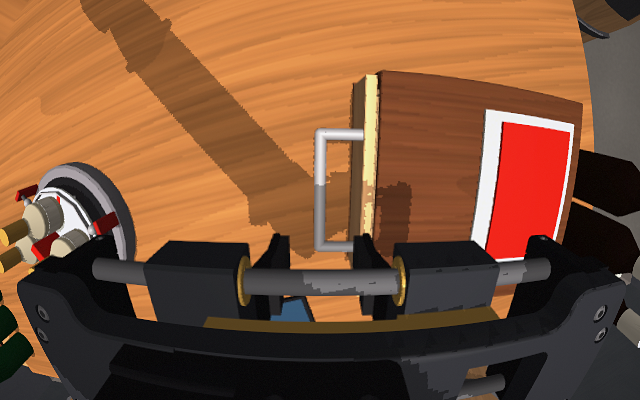

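View pics/z18.png

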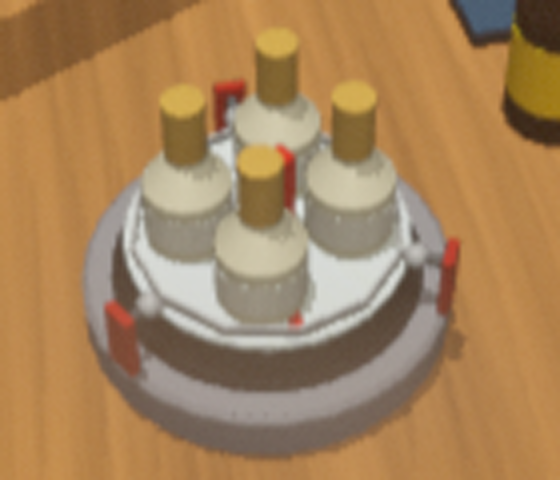

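View pics/z19.png

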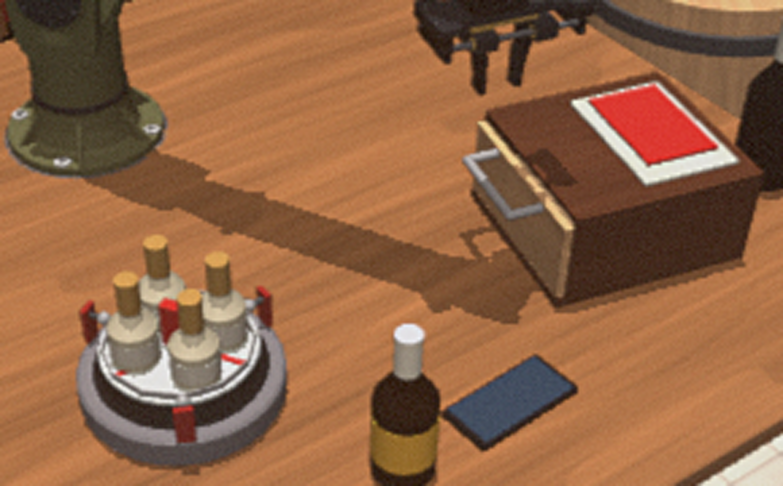

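```bash
python3 - <<'E'
from h import *
q=atz('wrist',[[318,133],[318,247]],.111,(np.array([.5387,.2936,.2568]),Ro.from_euler('xyz',[-90,0,77.47],degrees=True).as_matrix()));print(q.mean(0).round(4))
print(env.sign_off())
E
```

```text
[0.5396 0.2904 0.111 ]
the job is handed in; nothing more can be done
None
```

The whole job was carried out in order and handed in at about 57 s. There is no verdict to report, because the sign-off gives none.

- **Drawer:** It was pulled out to its stop, moving 0.225 m. At the end it was pushed shut again. My last wrist view puts the handle at (0.540, 0.290), within about 2 mm of where it started at (0.541, 0.292).
- **Plate:** It was seated and pressed home with about 38 N. The tool height put the plate's origin at about 62 mm. Overlays of the home pose matched the wrist and side pictures.
- **Bottles:** All four were set on the plate within about 2 mm of their planned spots. The last side and scene pictures show them all upright, with the rollers on the plate's edge.
- **Bystanders:** The dark bottle, phone and scanner were not touched, and in the pictures they look unmoved.
- **Disagreement:** The two fixed cameras gave positions 4 to 9 mm apart. I took their mean for the scale, which the wrist camera agreed with, and used mainly the wrist camera for the other grasps.

No check failed.

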